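# Mark a batch of padlocks on the treadle marking machine

### The arm

A 6-joint arm with a two-finger parallel gripper is mounted at the origin on the work surface. World frame = base frame: x ahead of the robot, y to its left, z up, the work surface at z = 0. Lengths are in mm, angles in rad, forces in N, time in s.
With the tool pointing down it reaches from about 350 to 1000 mm from the base axis. Payload 7.1 kg.
Tool frame: the origin (TCP) lies on the centre line of the jaws, within the pads' length; the fingertips stand 25 mm ahead of it and the grasp point (between the pads) lies 6 mm ahead of it; z points along the fingers, x is the direction in which the jaws open and shut, and the axes are right-handed (so a half turn about z gives the same grasp; the last joint's range is limited). The gripper opens to 85 mm and grips with 20 to 120 N. Pads are 22 mm wide; open, the fingers measure 114 mm over their backs; the gripper's body (76 mm by 85 mm) begins 54 mm behind the grasp point. The pads swing forward as they close: fully open they stand 13 mm farther back than shut.
Start: joints at [-1.297, 0.423, 1.63, -0, 1.089, -0.019], TCP at [180.414, -598.378, 256.319] pointing down, gripper open.
Joint ranges: [-3, 3], [-0.9, 2.11], [0.09, 2.58], [-1.31, 4.45], [0.11, 2.69], [-2.54, 2.54]. Speed limits (rad/s): [2.39, 2.39, 3.01, 3.14, 3.14, 3.14].

### API

Orientations are given as a rotation vector (axis times angle).
In Python, from plant import arm gives the robot as it stands.
- The arm moves only by the shell command python3 -m crank 'ROWS' [OPENING] [FORCE]. ROWS is JSON, a list that holds one entry, the list of rows, each a list of 6 numbers: the shift along the tool's x, y, z in cm, then the turn, a rotation vector about the tool's x, y, z in degrees. A call has 1 to 10 rows; each row shifts and turns the commanded pose from where the row before left it, along the tool's axes as they then stand; what a row does not reach is not made up. A row lasts 1/10 s, in which the tool goes at most 50 mm and 8.59 degrees, less where a joint would pass 70% of its speed; a pose out of reach is approached as far as the arm can. A call with a gripper value outside its range is refused whole. OPENING is the closure, from 0 (fully open) to 1 (shut), set as the call begins (- or left out, the last holds). The fingers move at their own pace and stop on an object; FORCE is the grip in N (left out, the last holds). Time passes only in rows, so rows that do not move let the fingers close. It gives the time, the measured TCP pose, the force and the opening at its end, in the units of the state.
- arm.state(): the state, without advancing time (a new reading comes with each control period).
- arm.read_camera(name): name is "scene" or "top" or "wrist"; returns (picture, depth): 420x560x3 uint8, blue, green, red; 420x560 float32, mm along the optical axis (not along the pixel's ray), 0 where there is no reading.
- arm.get_calibration(name): a dict with "mtx" (3x3 intrinsics, pixels), "rvec" (rotation vector, rad) and "tvec" (3), from world to camera coordinates, as OpenCV has them. Camera axes: x right, y down, z forward; pixel columns grow to the right and rows downward; lengths in mm; the calibration is good to about 2 mm. A picture is of the moment at which its call begins: read the wrist's pose just before it. get_calibration takes no time and is no camera call; for the wrist camera it gives the pose at the moment of the call.
- arm.hand_in(): hands the job in, once; it reports no verdict.
The state is a dict: "time": time; "qpos": joint angles; "joint_vel": joint speeds; "effort": joint torques, N m; "eef_pos": TCP position; "orientation": TCP orientation; "ft_force": force on the tool from outside, world axes, zero at the start; "ft_torque": the same for the moment, N m; "grip_width": finger opening in mm.
Only numpy, scipy, OpenCV 4.12 (cv2) and the standard library are available. Lean on these libraries where they do the work, as an engineer would, in place of code of your own. Each camera call takes 0.05 s, during which the arm holds its last target.

### The job

Mark this batch of padlocks: turn the depth knob until the blue pointer stands on the red mark, and lay every padlock from the bench flat in a pocket of the marking machine. Then, with all of them in place, give the pedal two full strokes, each right down to its stop and held there for a moment, letting it come all the way up in between. Finally lay all the padlocks flat in the orange tray, leave the pedal up and the pointer on the mark, and do not disturb the other things on the bench.

Things in the scene. Friction and masses are not known exactly. Their poses are not given: they have to be found in the camera images.
- padlock0: brass padlock with a steel shackle, lying flat; may be absent. 72 long (x), 40 wide (y), 22 thick (z), 0.15 to 0.31 kg; origin in the middle of all this, 11 above what it lies on. The solid body, best gripped across its width, runs from x = -36 to +8 (middle x = -14); the shackle, 8 thick and 34 wide outside, from x = +8 to +36. Both faces alike.
- padlock1: blue padlock with a steel shackle, lying flat; may be absent. 72 long (x), 40 wide (y), 22 thick (z), 0.15 to 0.31 kg; origin in the middle of all this, 11 above what it lies on. The solid body, best gripped across its width, runs from x = -36 to +8 (middle x = -14); the shackle, 8 thick and 34 wide outside, from x = +8 to +36. Both faces alike.
- padlock2: green padlock with a steel shackle, lying flat; may be absent. 72 long (x), 40 wide (y), 22 thick (z), 0.15 to 0.31 kg; origin in the middle of all this, 11 above what it lies on. The solid body, best gripped across its width, runs from x = -36 to +8 (middle x = -14); the shackle, 8 thick and 34 wide outside, from x = +8 to +36. Both faces alike.
- padlock3: red padlock with a steel shackle, lying flat; may be absent. 72 long (x), 40 wide (y), 22 thick (z), 0.15 to 0.31 kg; origin in the middle of all this, 11 above what it lies on. The solid body, best gripped across its width, runs from x = -36 to +8 (middle x = -14); the shackle, 8 thick and 34 wide outside, from x = +8 to +36. Both faces alike.
- marker: fixed marking machine; place and yaw vary. Aluminium bed 110 (x) x 256 (y) x 30 high, origin under its middle, three pockets along y. Grey housing from x = 85 back, 300 wide, to 95 high. At rest a red bar across it stands at x = 72, 65 to 79 above the bench; the pedal draws it up to 76 forward over the pockets, clearing seated padlocks by 11; it goes back as the pedal rises.
- pocket0 (a point): centre of the floor of the left (+y of marker) pocket, 82 x 50, ledge 6 high around; axes as marker. Pockets are 78 apart. A padlock, shackle end to either side along x, lies in it with its origin 11 above this point.
- pocket1 (a point): centre of the floor of the middle pocket, 82 x 50, ledge 6 high around; axes as marker. Pockets are 78 apart. A padlock, shackle end to either side along x, lies in it with its origin 11 above this point.
- pocket2 (a point): centre of the floor of the right (-y of marker) pocket, 82 x 50, ledge 6 high around; axes as marker. Pockets are 78 apart. A padlock, shackle end to either side along x, lies in it with its origin 11 above this point.
- treadle: base of the pedal unit, fixed, 140 (x) x 94 (y), origin under its centre; varies in place and yaw and may change sides with control. The pedal's hinge line runs along its y, 55 behind (+x) its centre and 32 above the bench.
- pedal_pad (a point): point to press, on top of the pedal's yellow pad, moving with it: 95 from the hinge and 8 above the pedal's mid-plane through the hinge. The pedal, 120 long, 70 wide, points from its hinge to the treadle's -x. At rest it slopes 0.30 rad up to its free end, this point 68 above the bench; at the stop 0.04 rad, about 44 above the bench.
- pedal (a joint): pedal angle in rad: 0 up at rest, 0.26 down at its hard stop. A spring returns it; at pedal_pad it takes about 5 N to start and 11 N at the stop.
- control: depth control, fixed grey box 105 (x) x 130 (y) x 40 high, origin under its centre; varies in place and yaw and may change sides with treadle. Knob on its near (-x) half, pointer, red mark and white scale on its far (+x) half.
- depth_knob_grip (a point): point on the knob's vertical axis at the height to grip (77 above the bench). The black knob is a disc 44 across with a bar grip 42 long, 14 thick, rising from 52 to 84 above the bench; the bar lies along the x axis of this point's frame, which turns with the knob. Stiffness about 0.03 N m; it stays where it is left.
- depth_knob (a joint): knob angle in rad, 0 to 3.0, growing clockwise seen from above; at 0 the bar lies along the control's x. Every rad moves the pointer 30 along the scale towards the control's -y; it stands at control y = 45 when the knob is at 0.
- pointer_tip (a point): tip of the blue pointer, which slides along the control's y on the scale, 43 above the bench.
- depth_mark: small red mark fixed on the scale beyond the pointer (12 wide block with a 3 wide nose towards the pointer); origin at its middle, axes as control. The pointer is on the mark when its tip and this origin have the same y in this frame; where it sits on the scale varies.
- tray: orange tray for finished work, fixed, 118 (x) x 275 (y) outside, walls 5 thick and 24 high, floor 5 thick; origin under its centre; varies in place and yaw. Three padlocks fit side by side along y, shackles along x.
- cylinder: brass door-lock cylinder, 70 long (its x), 17 wide, 32 high; may lie among the padlocks; not part of the job, to be left alone.
- oil: small oil bottle, 44 across, 110 tall, red cap; not part of the job, to be left alone.
- screwdriver: red-handled screwdriver, 200 long; not part of the job, to be left alone.
- keybox: open blue plastic box, 110 x 150 x 50; not part of the job, to be left alone.
- brush: green-handled bench brush, 180 long; not part of the job, to be left alone.
- wrench: steel spanner, 180 long; not part of the job, to be left alone.

How it is judged:
By the outcome, as a careful person would: the job done as asked, in the order asked, and still so for the second after the job is handed in, with the robot touching nothing.
Of padlock0, padlock1, padlock2, padlock3 only 2 to 3 are there at a start; the rules pass over those that are not, and their reading is None.
At some moment in a run one of padlock0, padlock1, padlock2, padlock3 may be knocked a few centimetres aside while the robot is not near it.
Once in a run the grip may slacken for a moment while it holds something.
It also fails if it takes over 210 s, if anything falls off the work surface, if the arm or the gripper's body presses on something with over 40 N, if the wrist force passes 120 N, or if a joint passes its speed limit or range.

## Working session

There is one attempt and no reset: what is moved stays moved. The work goes in short steps, Python scripts to look and compute and a shell command to move; the robot and the scene stay as the last step left them, time stands still between calls to the robot, and variables do not carry over. Pictures are saved under pics/ and viewed, and the job is handed in when it is done.

```bash
ls; mkdir -p pics; cat > h.py <<'E'
import numpy as np,cv2
from plant import arm
def cal(n):
    c=arm.get_calibration(n);R,_=cv2.Rodrigues(np.array(c["rvec"],float));return np.array(c["mtx"]),R,np.array(c["tvec"],float).ravel()
def snap(n,f):
    c=cal(n);im,d=arm.read_camera(n);cv2.imwrite(f"pics/{f}.png",im);np.savez(f"pics/{f}.npz",im=im,d=d,K=c[0],R=c[1],t=c[2]);return im,d,c
def load(f):
    z=np.load(f"pics/{f}.npz");return z["im"],z["d"],(z["K"],z["R"],z["t"])
def dep(d,c,u,v):
    K,R,t=c;z=d[int(round(v)),int(round(u))];p=np.linalg.inv(K)@[u,v,1]*z;return R.T@(p-t)
def onz(c,u,v,z):
    K,R,t=c;r=R.T@np.linalg.inv(K)@[u,v,1];o=-R.T@t;return o+r*(z-o[2])/r[2]
def cloud(d,c):
    K,R,t=c;v,u=np.mgrid[:d.shape[0],:d.shape[1]];p=np.stack([u,v,np.ones_like(u)],-1)@np.linalg.inv(K).T*d[...,None];return (p-t)@R
E
python3 - <<'E'
from h import *
s=arm.state()
for k in s: print(k,np.round(s[k],3))
for n in ("scene","top","wrist"):
    im,d,c=snap(n,n+"0");print(n,-c[1].T@c[2],c[0][0,0])
E
```

```text
pics
time 0.0
qpos [-1.297  0.424  1.631 -0.     1.089 -0.019]
joint_vel [-0.002  0.    -0.001 -0.001 -0.001  0.001]
effort [ 2.0000e-03 -5.5739e+01 -2.8174e+01  0.0000e+00  7.0000e-03 -0.0000e+00]
eef_pos [ 180.286 -597.891  255.537]
orientation [-2.521e+00  1.873e+00  2.000e-03]
ft_force [ 0.837 -0.28   0.519]
ft_torque [-0.048 -0.04  -0.045]
grip_width 85.414
scene [924.51870886 773.11181426 995.34140179] 398.80314883363286
top [ 317.96419511   12.16507096 1686.09992442] 485.03609355996673
wrist [ 247.7898322  -577.11306896  372.32845647] 298.97245873579647
```

View pics/top0.png

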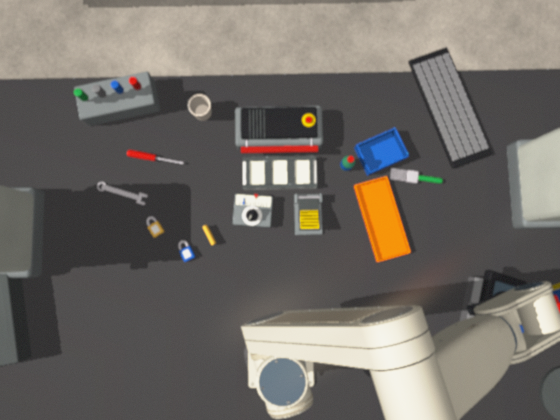

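View pics/scene0.png

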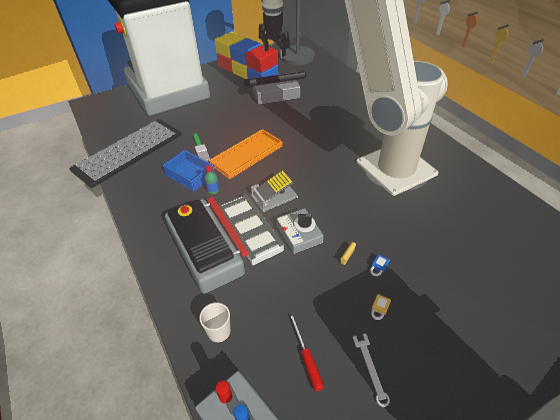

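View pics/wrist0.png

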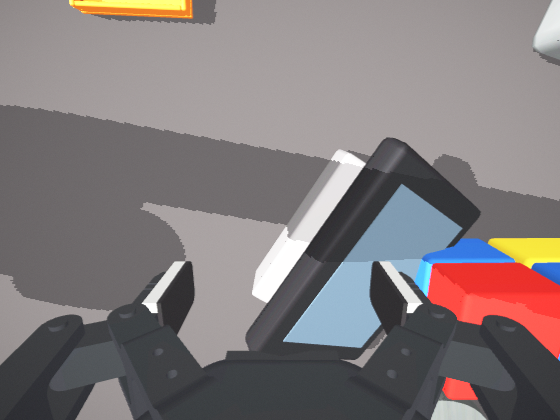

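```bash
python3 - <<'E'
from h import *
im,d,c=load("top0")
cv2.imwrite("pics/t0c.png",cv2.resize(im[90:270,100:360],None,fx=3,fy=3,interpolation=cv2.INTER_CUBIC))
for n,u,v in [("brass",155,228),("blue",187,252),("cyl",209,235),("control",253,211),("knob",252,215),("treadle",308,200),("pad",309,219),("bed",278,160),("tray",382,219),("bar",280,150),("p0",258,173),("p1",280,172),("p2",303,171)]: print(n,dep(d,c,u,v).round(0))
E
```

```text
brass [427. 425.  12.]
blue [343. 313.  18.]
cyl [398. 236.  33.]
control [472.  83.  86.]
knob [459.  86.  84.]
treadle [ 511. -104.   37.]
pad [ 444. -104.   60.]
bed [652.  -4.  39.]
tray [ 443. -361.    4.]
bar [677. -11.  84.]
p0 [608.  66.  38.]
p1 [611. -10.  30.]
p2 [613. -90.  29.]
```

View pics/t0c.png

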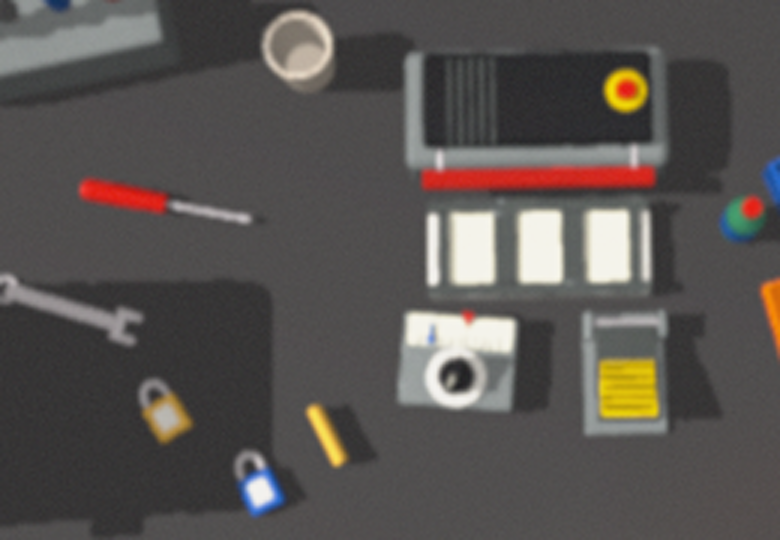

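```bash
cat >> h.py <<'E'
from scipy.spatial.transform import Rotation as Ro
def tool():
    s=arm.state();return np.array(s["eef_pos"]),Ro.from_rotvec(s["orientation"]),s
def go(x,y,z,yaw=None):
    "shift (in present tool axes) & turn about tool z to get there; yaw = world angle of tool x deg (mod 180)"
    p,R,s=tool();M=R.as_matrix();sh=M.T@(np.array([x,y,z])-p)/10
    cy=np.degrees(np.arctan2(M[1,0],M[0,0]))
    print("pos",p.round(1),"yaw",cy.round(2),"tilt(xy of z)",M[:2,2].round(4),"q6",round(s["qpos"][5],2))
    print("shift tool cm",sh.round(2),"dist",np.linalg.norm(sh).round(1))
    if yaw is not None:
        dz=-((yaw-cy+90)%180-90);print("turn z deg",dz.round(2),"q1",round(s["qpos"][0],2))
E
python3 - <<'E'
from h import *
go(400,85,300,0)
p,R,s=tool();K,Rc,t=cal("wrist");print("cam in tool",R.as_matrix().T@((-Rc.T@t)-p)); print((Rc@R.as_matrix()).round(3))
E
```

```text
pos [ 180.3 -598.   255.7] yaw -73.22 tilt(xy of z) [-0.0003  0.0012] q6 -0.02
shift tool cm [-59.06 -40.75  -4.36] dist 71.9
turn z deg -73.22 q1 -1.3
cam in tool [  -0.62864507  -70.63651439 -116.71756182]
[[ 1.    -0.     0.001]
 [ 0.001  0.96  -0.281]
 [-0.001  0.281  0.96 ]]
```

```bash
python3 -m crank '[[[-3.7,-2.5,-0.6,0,0,0],[-3.7,-2.5,-0.6,0,0,0],[-3.7,-2.5,-0.6,0,0,0],[-3.7,-2.5,-0.6,0,0,0],[-3.7,-2.5,-0.6,0,0,0],[-3.7,-2.5,-0.6,0,0,0],[-3.7,-2.5,-0.6,0,0,0],[-3.7,-2.5,-0.6,0,0,0],[-3.7,-2.5,-0.6,0,0,0],[-3.7,-2.5,-0.6,0,0,0]]]'
python3 -m crank '[[[-3.7,-2.5,-0.6,0,0,0],[-3.7,-2.5,-0.6,0,0,0],[-3.7,-2.5,-0.6,0,0,0],[-3.7,-2.5,-0.6,0,0,0],[-3.7,-2.5,-0.6,0,0,0],[-3.7,-2.5,-0.6,0,0,0]]]'
python3 -m crank '[[[0,0,0,0,0,-8.1],[0,0,0,0,0,-8.1],[0,0,0,0,0,-8.1],[0,0,0,0,0,-8.1],[0,0,0,0,0,-8.1],[0,0,0,0,0,-8.1],[0,0,0,0,0,-8.1],[0,0,0,0,0,-8.1],[0,0,0,0,0,-8.1],[0,0,0,0,0,0]]]'
python3 - <<'E'
from h import *
go(400,85,300,0)
snap("wrist","w1");snap("top","top1")
E
```

```text
time: 1.15
eef_pos: [312.9, -170.3, 316.6]
orientation: [-2.521, 1.874, -0.001]
ft_force: [0.9, 0.5, -0.4]
grip_width: 85.6
time: 1.75
eef_pos: [392.5, 85.8, 352.7]
orientation: [-2.522, 1.873, -0.001]
ft_force: [1.3, -0.3, -1.0]
grip_width: 85.8
time: 2.75
eef_pos: [392.3, 83.8, 352.2]
orientation: [3.142, -0.007, -0.001]
ft_force: [0.3, 0.4, 0.0]
grip_width: 85.3
pos [392.3  83.8 352.2] yaw -0.25 tilt(xy of z) [-0.0004 -0.    ] q6 0.19
shift tool cm [ 0.77 -0.12  5.22] dist 5.3
turn z deg -0.25 q1 0.18
```

View pics/w1.png

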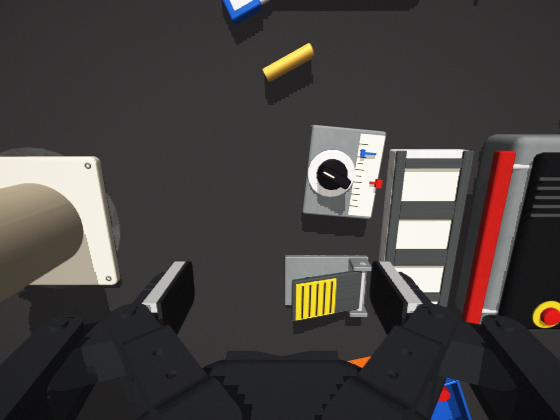

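View pics/top1.png

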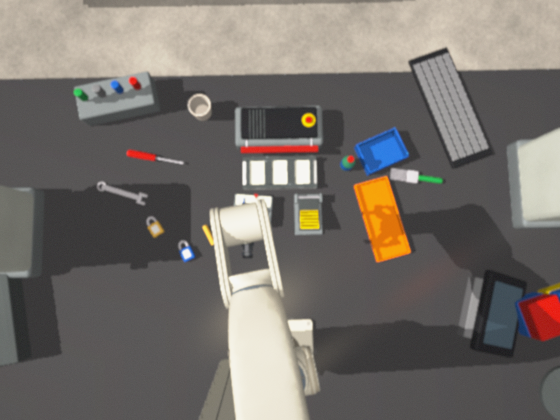

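```bash
python3 -m crank '[[[3.5,0.5,4,0,0,0],[3.5,0.5,4,0,0,0],[0,0,4,0,0,0],[0,0,0,0,0,0],[0,0,0,0,0,0]]]'
python3 - <<'E'
from h import *
go(460,75,230,0)
im,d,c=snap("wrist","w2")
cv2.imwrite("pics/w2c.png",cv2.resize(im[0:300,100:460],None,fx=2,fy=2,interpolation=cv2.INTER_CUBIC))
E
```

```text
time: 3.35
eef_pos: [457.5, 74.1, 237.4]
orientation: [3.141, -0.012, -0.004]
ft_force: [-0.1, -0.6, -0.2]
grip_width: 85.5
pos [457.5  74.1 237.4] yaw -0.42 tilt(xy of z) [-0.0023 -0.0003] q6 0.14
shift tool cm [ 0.25 -0.09  0.74] dist 0.8
turn z deg -0.42 q1 0.13
```

View pics/w2c.png

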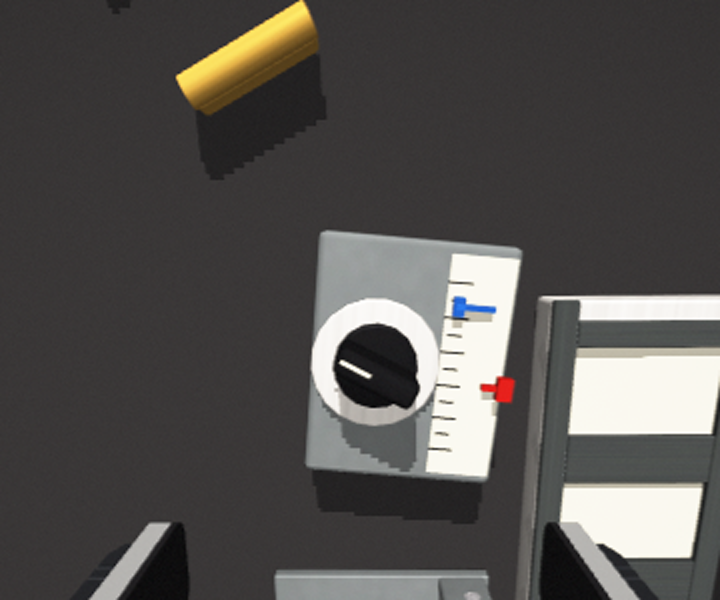

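```bash
python3 - <<'E'
from h import *
im,d,c=load("w2")
f=lambda u,v:(100+u/2,v/2)
def P(u,v,z):return onz(c,*f(u,v),z)
C=[P(320,232,40),P(521,249,40),P(490,481,40),P(306,466,40)]
C=np.array(C);print(C.round(1));ctr=C.mean(0);print("ctr",ctr)
ex=(C[1]-C[0]+C[2]-C[3])[:2];ey=(C[0]-C[3]+C[1]-C[2])[:2]
print(np.linalg.norm(ex)/2,np.linalg.norm(ey)/2,np.degrees(np.arctan2(ex[1],ex[0])),np.degrees(np.arctan2(ey[1],ey[0]))-90)
for n,u,v in[("box",350,260),("scale",480,280),("ptrbody",458,308),("mark",505,390),("knobbar",395,380),("disc",400,345),("bed",558,400),("pock",640,390)]:
    print(n,dep(d,c,*f(u,v)).round(1))
# colour segments
H=cv2.cvtColor(im,cv2.COLOR_BGR2HSV)
sub=np.zeros(im.shape[:2],bool);sub[110:250,250:370]=1
for n,m in(("blue",(H[...,0]>95)&(H[...,0]<130)&(H[...,1]>120)&(H[...,2]>70)),("red",((H[...,0]<8)|(H[...,0]>172))&(H[...,1]>150)&(H[...,2]>80))):
    v,u=np.nonzero(m&sub);print(n,len(u),u.min(),u.max(),v.min(),v.max())
    w=np.array([onz(c,a,b,43) for a,b in zip(u,v)])[:,:2]
    th=np.arctan2(ex[1],ex[0]);A=np.array([[np.cos(th),np.sin(th)],[-np.sin(th),np.cos(th)]])
    l=(w-ctr[:2])@A.T;
    for lo in np.arange(0,60,4):
        k=(l[:,0]>=lo)&(l[:,0]<lo+4)
        if k.sum():print(lo,k.sum(),l[k,1].min().round(1),l[k,1].max().round(1),l[k,1].mean().round(2))
E
```

```text
[[434.9 154.1  40. ]
 [536.  145.2  40. ]
 [526.9  19.9  40. ]
 [423.7  29.5  40. ]]
ctr [480.39240335  87.15872315  40.        ]
102.60333143903131 125.34434118544395 -5.165306763320376 -4.649317057865645
box [449.7 140.4  38.6]
scale [516.3 130.1  39. ]
ptrbody [504.5 116.6  45.8]
mark [530.4  74.2  47.9]
knobbar [470.9  87.5  83.3]
disc [474.8  99.   52.4]
bed [562.9  65.3  34.9]
pock [609.7  69.4  29.5]
blue 105 326 347 148 158
16 8 28.0 36.1 32.47
20 41 27.2 37.3 32.17
24 19 27.4 36.5 32.33
28 11 30.8 33.1 31.96
32 12 31.1 33.5 32.28
36 12 30.7 33.7 32.37
40 2 31.8 32.8 32.31
red 136 341 357 188 200
36 3 -9.4 -7.2 -8.3
40 15 -10.5 -6.9 -8.62
44 23 -13.2 -3.3 -8.88
48 48 -15.3 -1.9 -8.59
52 45 -14.9 -2.7 -8.96
56 2 -10.2 -3.7 -6.93
```

```bash
python3 - <<'E'
from h import *
for f in("w1","w2"):
    im,d,c=load(f);P=cloud(d,c).reshape(-1,3)
    for lo,hi in((78,88),(49,55)):
        k=(abs(P[:,0]-463)<45)&(abs(P[:,1]-90)<45)&(P[:,2]>lo)&(P[:,2]<hi)
        q=P[k];print(f,lo,k.sum(),q.mean(0).round(1),q[:,:2].min(0).round(1),q[:,:2].max(0).round(1))
        if lo==78:
            (cx,cy),(w,h),a=cv2.minAreaRect(q[:,:2].astype(np.float32));print(cx,cy,w,h,a)
            ev=np.linalg.eigh(np.cov(q[:,:2].T))[1][:,1];print("axis",np.degrees(np.arctan(ev[1]/ev[0])))
        else:
            (cx,cy),r=cv2.minEnclosingCircle(q[:,:2].astype(np.float32));print("circ",cx,cy,r)
E
```

```text
w1 78 336 [460.7  88.8  82.6] [441.2  74.6] [481.3 102.4]
461.33184814453125 88.14994049072266 14.004217147827148 41.69303894042969 62.040950775146484
axis -27.629248730950824
w1 49 415 [460.8  90.1  52.8] [440.5  67.1] [483.  109.6]
circ 461.20477294921875 88.24850463867188 21.87741470336914
w2 78 653 [461.4  88.8  82.6] [441.7  74.2] [481.9 102.6]
461.40521240234375 88.0217514038086 14.204935073852539 41.69161605834961 62.14897537231445
axis -28.081636035827188
w2 49 666 [462.8  92.2  52.8] [440.2  66.9] [483.3 109.6]
circ 461.51324462890625 88.03711700439453 21.896862030029297
```

```bash

python3 -m crank '[[[0,0,0,0,0,-7.8],[0,0,0,0,0,-7.8],[0,0,0,0,0,-7.8],[0,0,0,0,0,-7.8],[0,0,0,0,0,-7.8],[0,0,0,0,0,-7.8],[0,0,0,0,0,-7.8],[0,0,0,0,0,-7.8],[0,0,0,0,0,0],[0,0,0,0,0,0]]]' 0.4
python3 - <<'E'
from h import *
go(461.4,88.1,85,62)
E
```

```text
time: 4.4
eef_pos: [458.7, 74.4, 239.2]
orientation: [2.694, 1.614, 0.005]
ft_force: [-0.8, -0.8, -0.6]
grip_width: 50.9
pos [458.7  74.4 239.2] yaw 61.86 tilt(xy of z) [0.0033 0.0004] q6 -0.94
shift tool cm [ 1.31 -0.45 15.42] dist 15.5
turn z deg -0.14 q1 0.14
```

```bash

python3 -m crank '[[[1.3,-0.4,3,0,0,0],[0,0,4,0,0,0],[0,0,4,0,0,0],[0,0,2.5,0,0,0],[0,0,1.9,0,0,0],[0,0,0,0,0,0],[0,0,0,0,0,0]]]'
python3 - <<'E'
from h import *
go(461.4,88.1,85,62)
E
```

```text
time: 5.1
eef_pos: [461.0, 87.6, 84.0]
orientation: [2.693, 1.617, 0.0]
ft_force: [-0.7, 0.1, -0.7]
grip_width: 51.1
pos [461.   87.6  84. ] yaw 61.98 tilt(xy of z) [0.0003 0.    ] q6 -0.92
shift tool cm [ 0.06  0.01 -0.1 ] dist 0.1
turn z deg -0.02 q1 0.16
```

```bash

python3 -m crank '[[[0,0,0,0,0,0],[0,0,0,0,0,0],[0,0,0,0,0,0],[0,0,0,0,0,0],[0,0,0,0,0,0],[0,0,0,0,0,0]]]' 1 30
python3 -m crank '[[[0,0,0,0,0,7.8],[0,0,0,0,0,7.8],[0,0,0,0,0,7.8],[0,0,0,0,0,7.8],[0,0,0,0,0,7.8],[0,0,0,0,0,7.8],[0,0,0,0,0,7.8],[0,0,0,0,0,7.8],[0,0,0,0,0,7.8],[0,0,0,0,0,7.8]]]'
python3 - <<'E'
from h import *
go(461.4,88.1,85,-16)
im,d,c=snap("wrist","w3")
E
```

```text
time: 5.7
eef_pos: [461.4, 87.8, 84.6]
orientation: [2.692, 1.619, 0.003]
ft_force: [-0.4, 2.1, 7.0]
grip_width: 13.6
time: 6.7
eef_pos: [462.8, 88.4, 84.6]
orientation: [-3.108, 0.444, -0.007]
ft_force: [3.4, 3.8, 1.3]
grip_width: 13.7
pos [462.8  88.4  84.6] yaw -16.27 tilt(xy of z) [0.005  0.0014] q6 0.45
shift tool cm [-0.12  0.07 -0.04] dist 0.1
turn z deg -0.27 q1 0.16
```

View pics/w3.png

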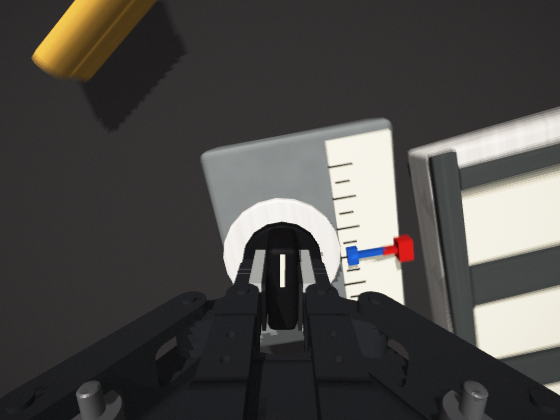

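```bash
cat >> h.py <<'E'
def ptr(f,th=-4.9):
    im,d,c=load(f);H=cv2.cvtColor(im,cv2.COLOR_BGR2HSV)
    t=np.radians(th);A=np.array([[np.cos(t),np.sin(t)],[-np.sin(t),np.cos(t)]])
    for n,m in(("blue",(H[...,0]>95)&(H[...,0]<130)&(H[...,1]>120)&(H[...,2]>60)),("red",((H[...,0]<8)|(H[...,0]>172))&(H[...,1]>150)&(H[...,2]>70))):
        v,u=np.nonzero(m)
        w=np.array([onz(c,a,b,43) for a,b in zip(u,v)])[:,:2]
        l=(w-[480.4,87.2])@A.T
        k=(abs(l)<[60,70]).all(1);l=l[k]
        for lo in np.arange(0,64,4):
            k=(l[:,0]>=lo)&(l[:,0]<lo+4)
            if k.sum()>2:print(n,lo,k.sum(),((l[k,1].min()+l[k,1].max())/2).round(2),l[k,1].mean().round(2))
E
python3 -c "
from h import *
ptr('w3')"
```

```text
blue 16 55 -8.88 -8.9
blue 20 127 -9.08 -9.04
blue 24 60 -9.16 -9.31
blue 28 51 -9.26 -9.19
blue 32 52 -9.32 -9.3
blue 36 34 -9.52 -9.42
red 36 6 -11.02 -11.21
red 40 51 -9.79 -9.8
red 44 109 -9.97 -9.56
red 48 190 -10.37 -10.32
red 52 181 -10.54 -10.93
red 56 6 -10.54 -10.54
```

```bash

python3 -m crank '[[[0,0,0,0,0,0.7],[0,0,0,0,0,0],[0,0,0,0,0,0]]]'
python3 -m crank '[[[0,0,0,0,0,0],[0,0,0,0,0,0],[0,0,0,0,0,0],[0,0,-3,0,0,0],[0,0,-4,0,0,0],[-1,1,-4,0,0,0],[0,0,-1,0,0,0],[0,0,0,0,0,0]]]' 0.4
python3 - <<'E'
from h import *
go(461.4,88.1,85,-16)
im,d,c=snap("wrist","w4");ptr("w4",-5.5)
cv2.imwrite("pics/w4c.png",cv2.resize(im[50:300,200:450],None,fx=2.4,fy=2.4,interpolation=cv2.INTER_CUBIC))
E
```

```text
time: 7.05
eef_pos: [462.8, 88.4, 84.7]
orientation: [-3.106, 0.455, -0.008]
ft_force: [2.6, 5.7, 3.4]
grip_width: 13.1
time: 7.85
eef_pos: [448.9, 80.8, 204.9]
orientation: [-3.107, 0.455, -0.006]
ft_force: [-0.1, -0.5, 0.3]
grip_width: 50.7
pos [448.9  80.8 204.9] yaw -16.64 tilt(xy of z) [0.0038 0.0006] q6 0.44
shift tool cm [ 0.94 -1.04 11.99] dist 12.1
turn z deg -0.64 q1 0.15
blue 16 18 -9.04 -9.06
blue 20 45 -8.9 -8.89
blue 24 18 -9.64 -9.24
blue 28 16 -8.91 -8.95
blue 32 16 -8.78 -8.88
blue 36 9 -9.05 -8.79
red 36 6 -8.64 -8.35
red 40 17 -8.44 -8.36
red 44 36 -8.71 -8.76
red 48 64 -8.49 -8.43
red 52 54 -8.86 -8.94
```

View pics/w4c.png

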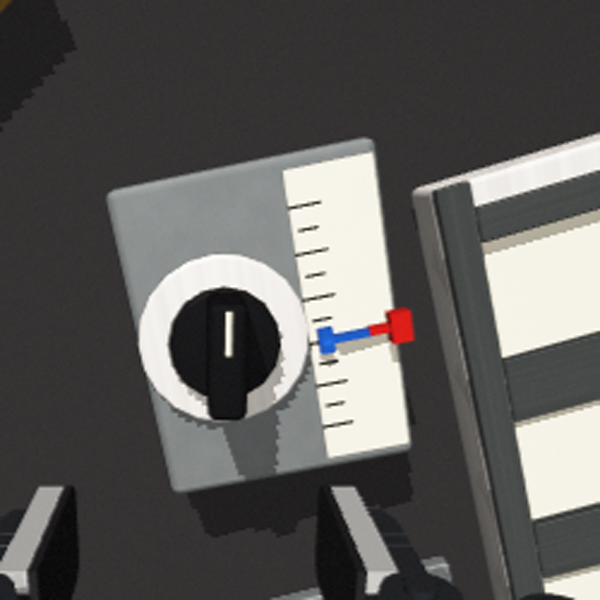

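```bash

python3 -m crank '[[[0,0,0,0,0,-8.3],[0,0,0,0,0,-8.3],[4,0,-3,0,0,0],[4,0,-3,0,0,0],[4,0,-3,0,0,0],[0,4,0,0,0,0],[0,0,0,0,0,0],[0,0,0,0,0,0]]]'
python3 - <<'E'
from h import *
go(600,20,300,0)
im,d,c=snap("wrist","w5")
E
```

```text
time: 8.7
eef_pos: [567.3, 40.2, 290.8]
orientation: [-3.142, 0.003, 0.007]
ft_force: [0.5, 0.6, -0.8]
grip_width: 51.4
pos [567.3  40.2 290.8] yaw -0.12 tilt(xy of z) [-0.0043  0.    ] q6 0.05
shift tool cm [ 3.27  2.02 -0.93] dist 4.0
turn z deg -0.12 q1 0.05
```

View pics/w5.png

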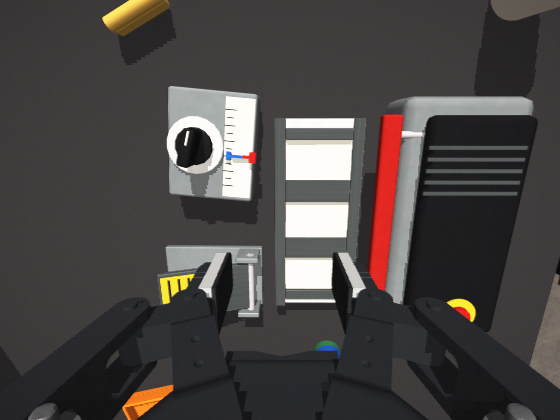

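```bash
python3 - <<'E'
from h import *
im,d,c=load("w5");P=cloud(d,c)
w=(im.min(2)>200);w[:,:270]=0;w[:,370:]=0;w[320:]=0
n,l,s,ce=cv2.connectedComponentsWithStats(w.astype(np.uint8))
for i in range(1,n):
    if s[i,4]<200: continue
    q=P[l==i];zm=np.median(q[:,2]);v,u=np.nonzero(l==i)
    g=np.array([onz(c,a,b,zm) for a,b in zip(u,v)])[:,:2].astype(np.float32)
    r=cv2.minAreaRect(g);print(s[i],zm.round(1),np.round(r[0],1),np.round(r[1],1),round(r[2],2),g.min(0),g.max(0))
# ledge heights
for u,v in[(280,200),(357,200),(320,190),(320,132),(318,250),(385,200)]:print((u,v),dep(d,c,u,v).round(1))
# bed region hull z 33-39
k=(P[...,2]>32.5)&(P[...,2]<40)&(P[...,0]>540)&(P[...,0]<680)&(abs(P[...,1])<150)
q=P[k][:,:2].astype(np.float32);r=cv2.minAreaRect(q);print("ledge",k.sum(),np.median(P[k][:,2]),r)
E
```

```text
[286 119  68   9 609] 28.9 [611.2 113.6] [ 9.3 81.4] 89.9 [570.52057 108.88208] [651.86523 118.3375 ]
[ 286  142   66   38 2316] 29.5 [611.1  68.2] [46.1 81. ] 89.95 [570.5753   45.08705] [651.558    91.22597]
[ 286  205   62   32 1957] 29.5 [611.1 -10.8] [80.6 43.3] 0.01 [570.75385 -32.48325] [651.38416   10.798133]
[ 285  260   47   29 1329] 29.3 [601.7 -89.7] [64.3 43.6] 0.07 [ 569.5542 -111.4863] [633.9032 -67.8945]
(280, 200) [563.   18.9  35. ]
(357, 200) [661.5  19.   35.6]
(320, 190) [613.8  32.1  35.6]
(320, 132) [611.4 103.2  35.4]
(318, 250) [613.8 -49.8  36.5]
(385, 200) [567.2 111.9 407.6]
ledge 7331 34.912775312551425 ((610.5169067382812, -8.430122375488281), (255.50949096679688, 110.05155181884766), 89.88813781738281)
```

```bash

python3 -m crank '[[[-2,-4,0.3,0,0,0],[-2,-4,0,0,0,0],[-2,-4,0,0,0,0],[-2,-4,0,0,0,0],[-2,-4,0,0,0,0],[-2,-4,0,0,0,0],[-2,-4,0,0,0,0],[-2,-4,0,0,0,0],[-2,-4,0,0,0,0],[0,0,0,0,0,0]]]' 0
python3 - <<'E'
from h import *
go(385,400,300,0)
im,d,c=snap("wrist","w6")
E
```

```text
time: 9.75
eef_pos: [384.8, 405.1, 289.3]
orientation: [-3.141, -0.008, 0.003]
ft_force: [0.8, -1.0, 0.7]
grip_width: 85.8
pos [384.8 405.1 289.3] yaw 0.31 tilt(xy of z) [-0.0017  0.0004] q6 0.78
shift tool cm [ 0.02  0.51 -1.07] dist 1.2
turn z deg 0.31 q1 0.79
```

View pics/w6.png

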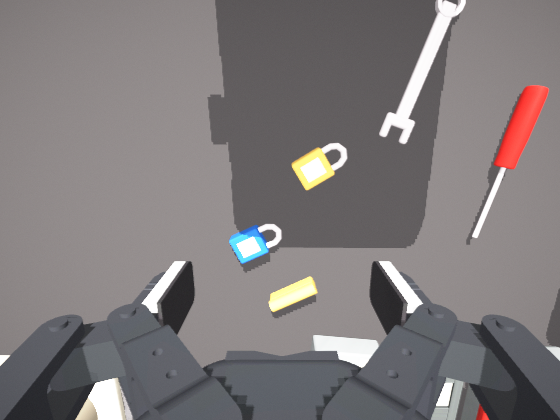

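```bash
cat >> h.py <<'E'
def lock(f,col,near,rad=70,z0=0):
    im,d,c=load(f);P=cloud(d,c);H=cv2.cvtColor(im,cv2.COLOR_BGR2HSV)
    k=(np.hypot(P[...,0]-near[0],P[...,1]-near[1])<rad)
    b=k&(P[...,2]>z0+18)&(P[...,2]<z0+28)
    hue=(H[...,0]>95)&(H[...,0]<130)&(H[...,1]>100) if col=="blue" else (H[...,0]>12)&(H[...,0]<35)&(H[...,1]>90)
    n,l,s,ce=cv2.connectedComponentsWithStats(b.astype(np.uint8))
    best=max(range(1,n),key=lambda i:(hue&(l==i)).sum());m=l==best
    zm=np.median(P[m][:,2]);v,u=np.nonzero(m)
    g=np.array([onz(c,a,bb,zm) for a,bb in zip(u,v)])[:,:2]
    r=cv2.minAreaRect(g.astype(np.float32));bc=np.array(r[0])
    near2=np.hypot(P[...,0]-bc[0],P[...,1]-bc[1])<60
    sh=near2&(P[...,2]>z0+8)&(P[...,2]<z0+17)&(cv2.dilate(m.astype(np.uint8),np.ones((5,5)))==0)&(im.min(2)>60)
    q=P[sh];sc=q[:,:2].mean(0) if len(q) else bc
    a=np.degrees(np.arctan2(*(sc-bc)[::-1]))
    base=r[2];cand=[base+90*i for i in range(4)];yaw=min(cand,key=lambda t:abs((t-a+180)%360-180))
    print(f,col,"body centre",bc.round(1),"size",np.round(r[1],1),"z top",zm.round(1),"n",m.sum(),"shackle",sc.round(1),len(q),"dir",a.round(1),"yaw",(yaw+180)%360-180)
    return bc,yaw
E
python3 - <<'E'
from h import *
lock("w6","blue",(343,313));lock("w6","brass",(427,425))
snap("top","top2")
im,d,c=load("top2");P=cloud(d,c)
lock("top2","blue",(343,313));lock("top2","brass",(427,425))
E
```

```text
w6 blue body centre [336.9 315.5] size [43.4 39.9] z top 21.0 n 827 shackle [369.8 331.7] 223 dir 26.3 yaw 25.977270126342773
w6 brass body centre [422.6 422.4] size [43.4 39.7] z top 21.0 n 1019 shackle [454.9 441.9] 258 dir 31.3 yaw 31.309492111206055
top2 blue body centre [337.8 314.9] size [45.9 40.1] z top 22.2 n 129 shackle [357.2 320.6] 25 dir 16.1 yaw 23.886716842651367
top2 brass body centre [422.7 421.6] size [44.4 40.4] z top 22.3 n 114 shackle [459.8 441.5] 21 dir 28.1 yaw 33.618499755859375
```

```bash

python3 -m crank '[[[0,0,0,0,0,-8.5],[0,0,0,0,0,-8.5],[0,0,0,0,0,-8.5],[0,0,0,0,0,-8.5],[0,0,0,0,0,-8.5],[0,0,0,0,0,-8.5],[0,0,0,0,0,-8.5],[0,0,0,0,0,-8.5],[0,0,0,0,0,-8.5],[0,0,0,0,0,-8.5]]]' 0.2
python3 -m crank '[[[0,0,0,0,0,-7.2],[0,0,0,0,0,-7.2],[0,0,0,0,0,-7.2],[0,0,0,0,0,-7.2],[0,0,0,0,0,-7.2],[0,0,0,0,0,0],[0,0,0,0,0,0]]]'
python3 - <<'E'
from h import *
go(422.6,422.4,90,121.3)
snap("wrist","w7")
E
```

```text
time: 10.85
eef_pos: [388.4, 399.4, 289.7]
orientation: [2.312, 2.127, -0.002]
ft_force: [-0.4, 0.5, 0.4]
grip_width: 68.2
time: 11.55
eef_pos: [388.4, 400.0, 290.0]
orientation: [-1.553, -2.73, 0.001]
ft_force: [-0.7, 0.2, -0.5]
grip_width: 68.1
pos [388.4 400.  290. ] yaw 120.73 tilt(xy of z) [-0.0006 -0.0006] q6 -1.33
shift tool cm [ 0.18  4.1  20.  ] dist 20.4
turn z deg -0.57 q1 0.78
```

View pics/w7.png

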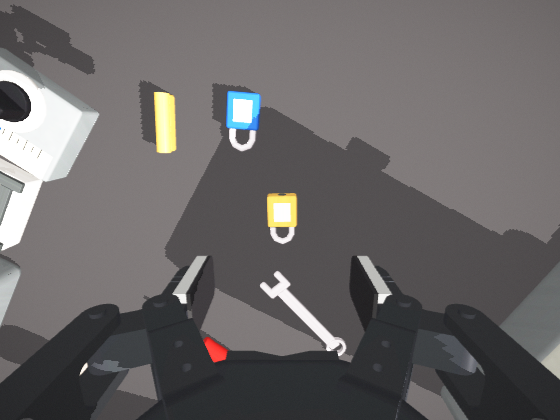

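```bash

python3 -m crank '[[[0,4.1,0,0,0,-0.6],[0.2,0,5,0,0,0],[0,0,5,0,0,0],[0,0,5,0,0,0],[0,0,4,0,0,0],[0,0,0,0,0,0],[0,0,0,0,0,0]]]'
python3 - <<'E'
from h import *
lock("w7","brass",(422,422));lock("w7","blue",(337,315));
go(422.6,422.4,34,121.3)
E
```

```text
time: 12.3
eef_pos: [422.4, 423.5, 100.6]
orientation: [-1.535, -2.741, 0.002]
ft_force: [-0.1, 1.0, 0.9]
grip_width: 68.3
w7 brass body centre [422.5 421.3] size [41.9 39.4] z top 21.1 n 912 shackle [455.6 441. ] 191 dir 30.8 yaw 30.73558235168457
w7 blue body centre [337.  314.3] size [43.6 39.6] z top 21.1 n 1196 shackle [370.3 330.5] 267 dir 25.9 yaw 25.407630920410156
pos [422.4 423.5 100.6] yaw 121.5 tilt(xy of z) [-0.0009 -0.0009] q6 -1.35
shift tool cm [-0.1  -0.04  6.66] dist 6.7
turn z deg 0.2 q1 0.77
```

```bash

python3 -m crank '[[[-0.1,0,3,0,0,0],[0,0,2.5,0,0,0],[0,0,1.1,0,0,0],[0,0,0,0,0,0],[0,0,0,0,0,0]]]'
python3 -m crank '[[[0,0,0,0,0,0],[0,0,0,0,0,0],[0,0,0,0,0,0],[0,0,0,0,0,0],[0,0,0,0,0,0],[0,0,0,0,0,0]]]' 1 70
python3 -c "
from h import *
go(422.6,422.4,34,121.3)"
python3 -m crank '[[[0,0,-3,0,0,0],[0,0,-5,0,0,0],[0,0,-4,0,0,0],[0,0,0,0,0,0]]]'
python3 -c "
from h import *
go(611,70,150,90);snap('wrist','w8')"

```

```text
time: 12.8
eef_pos: [423.9, 423.7, 36.4]
orientation: [1.533, 2.741, 0.004]
ft_force: [-0.4, 0.5, -0.2]
grip_width: 68.4
time: 13.4
eef_pos: [423.7, 423.3, 36.3]
orientation: [1.533, 2.741, 0.003]
ft_force: [-0.3, -2.9, 9.6]
grip_width: 38.1
pos [423.7 423.3  36.3] yaw 121.58 tilt(xy of z) [0.0017 0.0014] q6 -1.36
shift tool cm [-0.02 -0.14  0.23] dist 0.3
turn z deg 0.28 q1 0.77
time: 13.8
eef_pos: [425.5, 425.3, 160.6]
orientation: [1.532, 2.739, 0.016]
ft_force: [0.5, 1.2, -2.4]
grip_width: 37.7
pos [425.5 425.3 160.6] yaw 121.58 tilt(xy of z) [0.0076 0.0074] q6 -1.36
shift tool cm [-39.99  -2.81   0.93] dist 40.1
turn z deg 31.58 q1 0.77
```

View pics/w8.png

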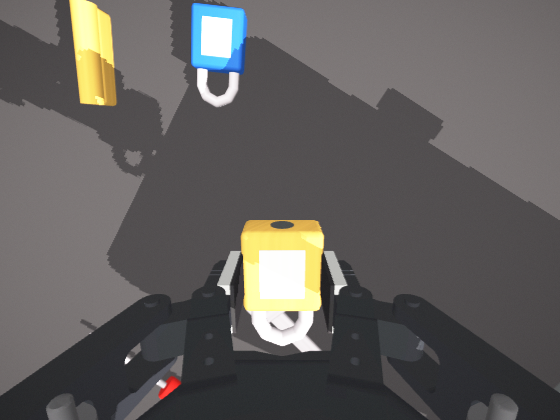

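```bash
python3 -c "
from h import *
go(599,70,160,90)"
```

```text
pos [424.2 424.  157.7] yaw 121.57 tilt(xy of z) [0.0045 0.0044] q6 -1.36
shift tool cm [-39.31  -3.65  -0.31] dist 39.5
turn z deg 31.57 q1 0.77
```

```bash

python3 -m crank '[[[-3.9,-0.36,0,0,0,0],[-3.9,-0.36,0,0,0,0],[-3.9,-0.36,0,0,0,0],[-3.9,-0.36,0,0,0,0],[-3.9,-0.36,0,0,0,0],[-3.9,-0.36,0,0,0,0],[-3.9,-0.36,0,0,0,0],[-3.9,-0.36,0,0,0,0],[-3.9,-0.36,0,0,0,0],[-3.9,-0.36,0,0,0,0]]]'
python3 -m crank '[[[0,0,0,0,0,7.9],[0,0,0,0,0,7.9],[0,0,0,0,0,7.9],[0,0,0,0,0,7.9],[0,0,0,0,0,0],[0,0,0,0,0,0]]]'
python3 -c "
from h import *
go(599,70,67,90);snap('wrist','w9')"

```

```text
time: 14.85
eef_pos: [595.6, 70.0, 152.5]
orientation: [-1.532, -2.739, 0.003]
ft_force: [0.9, 0.8, -2.2]
grip_width: 37.7
time: 15.45
eef_pos: [595.5, 71.6, 153.1]
orientation: [-2.217, -2.224, 0.003]
ft_force: [0.0, -0.3, -2.4]
grip_width: 37.5
pos [595.5  71.6 153.1] yaw 90.18 tilt(xy of z) [-0.0024 -0.0002] q6 -1.47
shift tool cm [-0.15  0.36  8.61] dist 8.6
turn z deg 0.18 q1 0.1
```

View pics/w9.png

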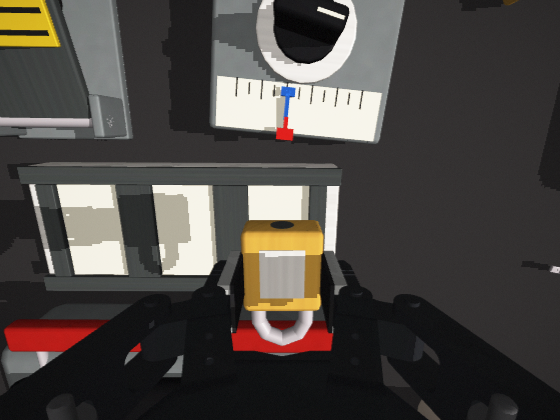

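```bash
python3 -c "
from h import *
im,d,c=load('w9')
for u,v in[(248,205),(309,205),(153,205),(212,205),(57,205),(119,205),(280,186)]:print(u,onz(c,u,v,30).round(1))
for u,v in[(244,230),(322,230),(243,290),(321,290)]:
  print(dep(d,c,u,v).round(1))"
python3 -m crank '[[[-0.1,0.35,3,0,0,0],[0,0,2.5,0,0,0],[0,0,1.5,0,0,0],[0,0,0.8,0,0,0],[0,0,0,0,0,0],[0,0,0,0,0,0]]]'
python3 -c "
from h import *
go(599,70,67,90)"

```

```text
248 [587.6  44.2  30. ]
309 [587.4  94.9  30. ]
153 [587.8 -34.6  30. ]
212 [587.7  14.3  30. ]
57 [ 588.1 -114.3   30. ]
119 [587.9 -62.8  30. ]
280 [571.5  70.8  30. ]
[572.7  53.8 133.2]
[607.6 105.9  34.8]
[602.1  53.1 138.8]
[599.7  91.  142.7]
time: 16.1
eef_pos: [600.5, 70.7, 77.0]
orientation: [2.221, 2.221, 0.001]
ft_force: [0.0, 0.2, -3.1]
grip_width: 37.8
pos [600.5  70.7  77. ] yaw 90.0 tilt(xy of z) [0.0009 0.0001] q6 -1.47
shift tool cm [-0.07 -0.15  1.  ] dist 1.0
turn z deg 0.0 q1 0.1
```

```bash

python3 -m crank '[[[-0.1,-0.15,0.4,0,0,0],[0,0,0.4,0,0,0],[0,0,0.2,0,0,0],[0,0,0,0,0,0],[0,0,0,0,0,0]]]'
python3 -c "
from h import *
go(599,70,67,90);snap('wrist','w10')"

```

```text
time: 16.6
eef_pos: [598.5, 69.7, 66.5]
orientation: [2.222, 2.221, 0.0]
ft_force: [0.2, -1.1, -2.3]
grip_width: 37.6
pos [598.5  69.7  66.5] yaw 89.98 tilt(xy of z) [0.0001 0.    ] q6 -1.47
shift tool cm [ 0.03  0.05 -0.05] dist 0.1
turn z deg -0.02 q1 0.1
```

View pics/w10.png

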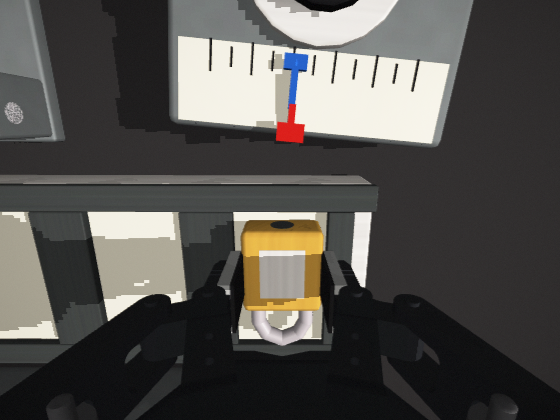

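Inside the pocket outline; release and lift.

```bash

python3 -m crank '[[[0,0,0.05,0,0,0],[0,0,0,0,0,0],[0,0,0,0,0,0],[0,0,0,0,0,0],[0,0,-3,0,0,0],[0,0,-4,0,0,0],[0,0,-4,0,0,0],[0,0,0,0,0,0],[0,0,0,0,0,0]]]' 0.4
python3 -c "
from h import *
snap('wrist','w11');lock('w11','brass',(599,70),z0=30);go(337,314.7,160,115.7)"

```

```text
time: 17.55
eef_pos: [599.0, 69.7, 177.0]
orientation: [2.221, 2.22, 0.003]
ft_force: [-0.2, -0.0, -1.1]
grip_width: 51.5
w11 brass body centre [595.9  70.2] size [39.5 43. ] z top 51.1 n 2299 shackle [634.   70.1] 474 dir -0.0 yaw -0.02782440185546875
pos [598.1  69.6 175.7] yaw 89.97 tilt(xy of z) [-0.0002 -0.    ] q6 -1.47
shift tool cm [ 24.5  -26.12   1.58] dist 35.8
turn z deg -25.73 q1 0.1
```

View pics/w11.png

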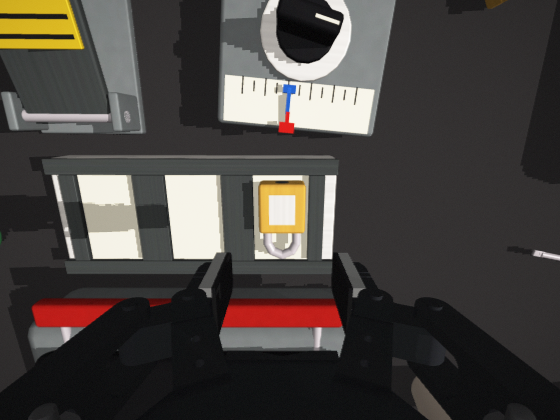

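```bash

python3 -m crank '[[[3,-3.2,-1.5,0,0,0],[3,-3.2,-1.5,0,0,0],[3,-3.2,-1,0,0,0],[3,-3.2,0,0,0,0],[3,-3.2,0,0,0,0],[3,-3.2,0,0,0,0],[3,-3.2,0,0,0,0],[3,-3.2,0,0,0,0],[0,0,0,0,0,0],[0,0,0,0,0,0]]]' 0.2
python3 -m crank '[[[0,0,0,0,0,-8.5],[0,0,0,0,0,-8.5],[0,0,0,0,0,-8.5],[0,0,0,0,0,0],[0,0,0,0,0,0]]]'
python3 -c "
from h import *
snap('wrist','w12');b,y=lock('w12','blue',(337,315),rad=120);go(b[0]+1.3,b[1]+.7,90,115.7)"

```

```text
time: 18.6
eef_pos: [341.4, 309.8, 214.7]
orientation: [2.219, 2.224, -0.004]
ft_force: [-0.5, 0.4, 0.0]
grip_width: 68.3
time: 19.1
eef_pos: [343.1, 308.9, 215.4]
orientation: [-1.684, -2.652, 0.002]
ft_force: [0.4, -0.0, -0.0]
grip_width: 68.4
w12 blue body centre [336.4 313.6] size [42.3 39.5] z top 21.1 n 1471 shackle [370.6 330.1] 314 dir 25.8 yaw 25.16135597229004
pos [343.  309.  215.5] yaw 115.19 tilt(xy of z) [-0.0006 -0.0007] q6 -1.3
shift tool cm [ 0.71 -0.24 12.55] dist 12.6
turn z deg -0.51 q1 0.71
```

View pics/w12.png

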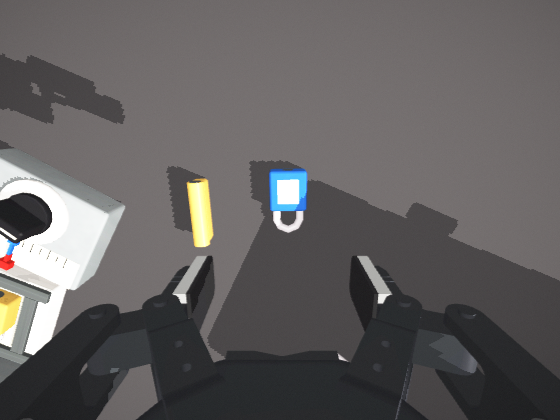

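```bash

python3 -m crank '[[[0.7,-0.2,4,0,0,0],[0,0,4,0,0,0],[0,0,4,0,0,0],[0,0,3,0,0,0],[0,0,1,0,0,0],[0,0,0,0,0,0]]]'
python3 -c "
from h import *
go(337.3,314.7,36,115.4)"

```

```text
time: 19.75
eef_pos: [337.3, 314.5, 54.9]
orientation: [-1.679, -2.654, 0.004]
ft_force: [0.6, 0.2, -0.3]
grip_width: 68.0
pos [337.3 314.5  54.9] yaw 115.37 tilt(xy of z) [-0.0022 -0.002 ] q6 -1.29
shift tool cm [0.02 0.01 1.89] dist 1.9
turn z deg -0.03 q1 0.72
```

```bash

python3 -m crank '[[[0,0,1.4,0,0,0],[0,0,0.4,0,0,0],[0,0,0,0,0,0],[0,0,0,0,0,0]]]'
python3 -m crank '[[[0,0,0,0,0,0],[0,0,0,0,0,0],[0,0,0,0,0,0],[0,0,0,0,0,0],[0,0,0,0,0,0],[0,0,0,0,0,0]]]' 1 70
python3 -c "
from h import *
go(337.3,314.7,36,115.4)"
python3 -m crank '[[[0,0,-3,0,0,0],[0,0,-5,0,0,0],[0,0,-4,0,0,0],[0,0,0,0,0,0],[0,0,0,0,0,0]]]'
python3 -c "
from h import *
go(599,-8,160,90)"

```

```text
time: 20.15
eef_pos: [338.2, 315.6, 38.9]
orientation: [1.677, 2.656, 0.002]
ft_force: [-0.1, 0.1, 0.0]
grip_width: 68.5
time: 20.75
eef_pos: [338.0, 315.4, 39.0]
orientation: [1.677, 2.656, 0.001]
ft_force: [-1.3, -3.1, 12.3]
grip_width: 37.5
pos [338.  315.4  39. ] yaw 115.48 tilt(xy of z) [0.0007 0.0006] q6 -1.29
shift tool cm [-0.03 -0.09  0.3 ] dist 0.3
turn z deg 0.08 q1 0.73
time: 21.25
eef_pos: [337.9, 315.4, 158.6]
orientation: [1.677, 2.656, 0.003]
ft_force: [-0.1, 0.1, -3.8]
grip_width: 37.5
pos [337.9 315.4 158.6] yaw 115.47 tilt(xy of z) [0.0015 0.0014] q6 -1.29
shift tool cm [-40.42   9.67  -0.14] dist 41.6
turn z deg 25.47 q1 0.73
```

```bash

python3 -m crank '[[[-4.04,0.97,0,0,0,0],[-4.04,0.97,0,0,0,0],[-4.04,0.97,0,0,0,0],[-4.04,0.97,0,0,0,0],[-4.04,0.97,0,0,0,0],[-4.04,0.97,0,0,0,0],[-4.04,0.97,0,0,0,0],[-4.04,0.97,0,0,0,0],[-4.04,0.97,0,0,0,0],[-4.04,0.97,0,0,0,0]]]'
python3 -m crank '[[[0,0,0,0,0,8.5],[0,0,0,0,0,8.5],[0,0,0,0,0,8.5],[0,0,0,0,0,0],[0,0,0,0,0,0],[0,0,0,0,0,0]]]'
python3 -c "
from h import *
snap('wrist','w13');go(598.5,-8,69.5,90)"

```

```text
time: 22.25
eef_pos: [598.4, -9.3, 155.1]
orientation: [-1.675, -2.653, 0.004]
ft_force: [0.8, -0.0, -3.2]
grip_width: 37.7
time: 22.85
eef_pos: [598.5, -7.6, 156.9]
orientation: [-2.218, -2.224, 0.002]
ft_force: [-0.1, -0.4, -3.3]
grip_width: 37.3
pos [598.7  -7.7 157.3] yaw 90.12 tilt(xy of z) [-0.0011  0.    ] q6 -1.61
shift tool cm [-0.03 -0.01  8.78] dist 8.8
turn z deg 0.12 q1 -0.03
```

View pics/w13.png

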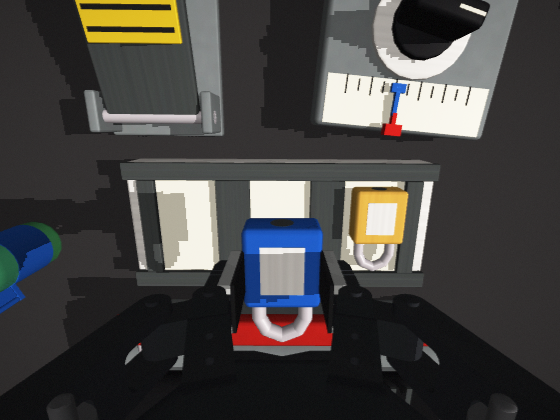

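```bash

python3 -m crank '[[[0,0,3,0,0,0],[0,0,3,0,0,0],[0,0,1.8,0,0,0],[0,0,0,0,0,0],[0,0,0,0,0,0]]]'
python3 -c "
from h import *
go(598.5,-8,69.5,90)"

```

```text
time: 23.4
eef_pos: [599.2, -7.7, 80.1]
orientation: [-2.221, -2.222, 0.0]
ft_force: [0.3, -0.1, -1.1]
grip_width: 38.0
pos [599.2  -7.7  80.1] yaw 90.03 tilt(xy of z) [-0.0003  0.    ] q6 -1.6
shift tool cm [-0.03 -0.07  1.06] dist 1.1
turn z deg 0.03 q1 -0.03
```

```bash

python3 -m crank '[[[0,-0.05,0.5,0,0,0],[0,0,0.3,0,0,0],[0,0,0.2,0,0,0],[0,0,0,0,0,0],[0,0,0,0,0,0]]]'
python3 -m crank '[[[0,0,0,0,0,0],[0,0,0,0,0,0],[0,0,0,0,0,0],[0,0,0,0,0,0],[0,0,-3,0,0,0],[0,0,-4,0,0,0],[0,0,-4,0,0,0],[0,0,-2,0,0,0],[0,0,0,0,0,0],[0,0,0,0,0,0]]]' 0.4
python3 -c "
from h import *
snap('wrist','w14');lock('w14','brass',(599,70),40,z0=30);lock('w14','blue',(599,-8),40,z0=30);ptr('w14',-5.5)"

```

```text
time: 23.9
eef_pos: [598.7, -7.8, 70.1]
orientation: [2.222, 2.221, 0.0]
ft_force: [1.0, -0.1, -3.2]
grip_width: 37.6
time: 24.9
eef_pos: [598.5, -7.8, 200.0]
orientation: [2.222, 2.221, 0.001]
ft_force: [-0.5, 0.9, -0.8]
grip_width: 51.2
w14 brass body centre [595.8  69.2] size [39.7 42.7] z top 51.1 n 1954 shackle [633.9  69.5] 420 dir 0.4 yaw -0.02050018310546875
w14 blue body centre [595.8  -7.3] size [39.5 42.7] z top 51.1 n 1942 shackle [634.   -7.4] 403 dir -0.1 yaw -0.02081298828125
blue 16 28 -9.01 -9.13
blue 20 60 -8.92 -8.86
blue 24 22 -10.1 -9.26
blue 28 18 -8.85 -8.87
blue 32 19 -8.96 -8.93
blue 36 11 -9.15 -9.39
red 36 8 -7.97 -8.04
red 40 19 -8.44 -8.37
red 44 46 -7.74 -7.87
red 48 72 -8.15 -8.15
red 52 44 -7.17 -7.05
```

View pics/w14.png

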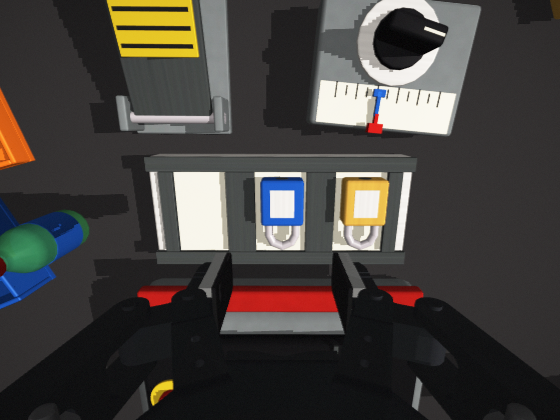

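```bash
python3 -c "
from h import *
def ped(f):
    im,d,c=load(f);P=cloud(d,c);H=cv2.cvtColor(im,cv2.COLOR_BGR2HSV)
    m=(H[...,0]>20)&(H[...,0]<35)&(H[...,1]>150)&(abs(P[...,0]-440)<70)&(abs(P[...,1]+104)<60)
    q=P[m];r=cv2.minAreaRect(q[:,:2].astype(np.float32));print(f,m.sum(),r,q.mean(0).round(1),q[:,2].min(),q[:,2].max())
    A=np.c_[q[:,:2],np.ones(len(q))];print('plane',np.linalg.lstsq(A,q[:,2],rcond=None)[0])
    m=(abs(P[...,0]-470)<110)&(abs(P[...,1]+104)<70)&(P[...,2]>8)&(P[...,2]<90)
    q=P[m];print('all',cv2.minAreaRect(q[:,:2].astype(np.float32)))
for f in('w1','w5','w2','top2'):ped(f)
im,d,c=load('w1')
for v in(260,285,310):
  for u in(290,300,330,350,365):print(u,v,dep(d,c,u,v).round(0),end=' ')
  print()
"

```

```text
w1 1321 ((443.1097106933594, -105.6734848022461), (66.8985595703125, 64.31099700927734), 89.3236312866211) [ 442.  -102.5   63.4] 48.206289022216374 74.20595493897027
plane [-3.08299598e-01  3.70733129e-03  2.00050794e+02]
all ((487.9935302734375, -91.74227142333984), (115.61307525634766, 183.87710571289062), 89.93888092041016)
w5 501 ((430.9076843261719, -90.41781616210938), (36.09986877441406, 38.83022689819336), 88.8095474243164) [426.6 -85.   68.4] 57.640898890984296 74.2842849187354
plane [-3.10254762e-01 -1.64177448e-02  1.99332218e+02]
all ((492.7772216796875, -99.75560760498047), (188.59689331054688, 111.3388671875), 8.074845314025879)
w2 1468 ((443.32257080078125, -97.23450469970703), (50.101871490478516, 64.27869415283203), 88.4644775390625) [445.8 -91.3  62.4] 47.78390570924005 73.72466007677932
plane [-3.15603638e-01 -9.47533232e-03  2.02207769e+02]
all ((487.14898681640625, -100.18054962158203), (184.08201599121094, 110.81431579589844), 8.178256034851074)
top2 350 ((444.2623596191406, -103.95747375488281), (61.21234893798828, 64.04244232177734), 87.84341430664062) [ 443.4 -103.    63. ] 42.2401054381759 79.97382230110739
plane [-3.30976588e-01  6.62509490e-03  2.10490420e+02]
all ((471.1650695800781, -102.3807373046875), (220.68028259277344, 122.3827896118164), 2.871950387954712)
290 260 [404. -63.   9.] 300 260 [421. -63.   9.] 330 260 [472. -63.   9.] 350 260 [503. -60.  17.] 365 260 [527. -58.  21.] 
290 285 [ 405. -112.    7.] 300 285 [418. -75.  70.] 330 285 [465. -82.  58.] 350 285 [500. -93.  40.] 365 285 [ 534. -111.    9.] 
290 310 [ 405. -168.   -2.] 300 310 [ 418. -118.   70.] 330 310 [ 467. -127.   58.] 350 310 [ 504. -143.   35.] 365 310 [ 529. -142.   35.]
```

```bash

python3 -m crank '[[[-2.4,-4,0,0,0,0],[-2.4,-4,0,0,0,0],[-2.4,-4,1.5,0,0,0],[-2.4,-4.2,3,0,0,0],[0,0,3,0,0,0],[0,0,0,0,0,0],[0,0,0,0,0,0]]]' 1
python3 -c "
from h import *
snap('wrist','w15');go(436,-104,95,90)"

```

```text
time: 25.65
eef_pos: [441.4, -100.7, 127.9]
orientation: [-2.22, -2.219, 0.002]
ft_force: [0.8, 0.0, 0.6]
grip_width: 0.0
pos [ 442.5 -100.7  128.7] yaw 90.0 tilt(xy of z) [-0.0001  0.0001] q6 -1.82
shift tool cm [-0.33 -0.65  3.37] dist 3.5
turn z deg 0.0 q1 -0.25
```

View pics/w15.png

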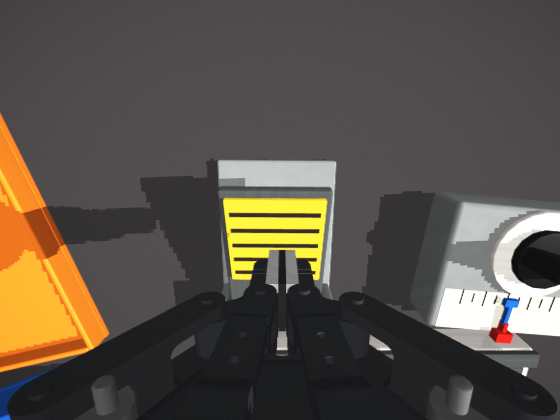

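```bash

python3 -m crank '[[[-0.3,-0.6,2,0,0,0],[0,0,1,0,0,0],[0,0,1,0,0,0],[0,0,0.6,0,0,0],[0,0,0.4,0,0,0],[0,0,0,0,0,0]]]'
python3 -c "
from h import *
go(436,-104,69,90);print(tool()[2]['ft_force'])"

```

```text
time: 26.3
eef_pos: [435.3, -103.5, 78.5]
orientation: [-2.22, -2.221, 0.002]
ft_force: [-2.7, -1.0, 8.2]
grip_width: -0.3
pos [ 435.3 -103.5   78.5] yaw 90.01 tilt(xy of z) [-0.0018  0.0003] q6 -1.83
shift tool cm [-0.05  0.07  0.95] dist 1.0
turn z deg 0.01 q1 -0.26
[-2.72630674 -0.98271824  8.1886937 ]
```

```bash

python3 -m crank '[[[0,0,0.5,0,0,0],[0,0,0.3,0,0,0],[0,0,0,0,0,0],[0,0,0,0,0,0]]]'
python3 -m crank '[[[0,0,0.2,0,0,0],[0,0,0,0,0,0],[0,0,0,0,0,0]]]'

```

```text
time: 26.7
eef_pos: [434.8, -103.4, 70.8]
orientation: [-2.22, -2.22, 0.002]
ft_force: [-5.7, -0.6, 8.7]
grip_width: 0.2
time: 27.0
eef_pos: [434.6, -103.4, 68.9]
orientation: [-2.219, -2.22, 0.003]
ft_force: [-6.8, -1.8, 10.4]
grip_width: 0.2
```

```bash

python3 -m crank '[[[0,0,0.2,0,0,0],[0,0,0,0,0,0],[0,0,0,0,0,0]]]'
python3 -m crank '[[[0,0,0.1,0,0,0],[0,0,0,0,0,0],[0,0,0,0,0,0]]]'

```

```text
time: 27.3
eef_pos: [434.5, -103.4, 68.0]
orientation: [-2.219, -2.22, 0.003]
ft_force: [-10.6, -0.9, 30.2]
grip_width: -0.0
time: 27.6
eef_pos: [434.5, -103.5, 67.7]
orientation: [-2.219, -2.22, 0.003]
ft_force: [-13.6, 0.3, 42.6]
grip_width: -0.3
```

```bash

python3 -m crank '[[[0,0,-0.1,0,0,0],[0,0,0,0,0,0],[0,0,0,0,0,0],[0,0,0,0,0,0],[0,0,0,0,0,0],[0,0,0,0,0,0],[0,0,0,0,0,0]]]'
python3 -c "
from h import *
im,d,c=snap('scene','s1');cv2.imwrite('pics/s1c.png',cv2.resize(im[100:320,150:350],None,fx=3,fy=2.7));im,d,c=snap('wrist','w16');print(arm.state()['ft_force'])"
```

```text
time: 28.3
eef_pos: [434.5, -103.4, 68.0]
orientation: [-2.219, -2.22, 0.003]
ft_force: [-11.9, -0.9, 30.0]
grip_width: 0.2
[-10.96941763  -0.20773796  30.13019268]
```

View pics/s1c.png

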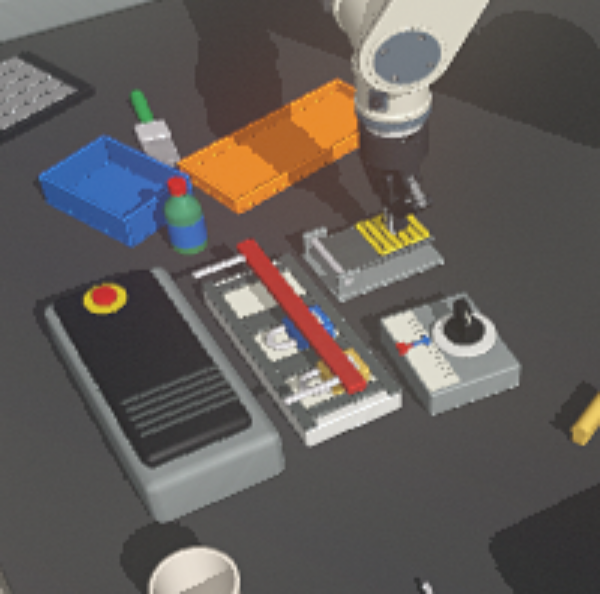

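View pics/w16.png

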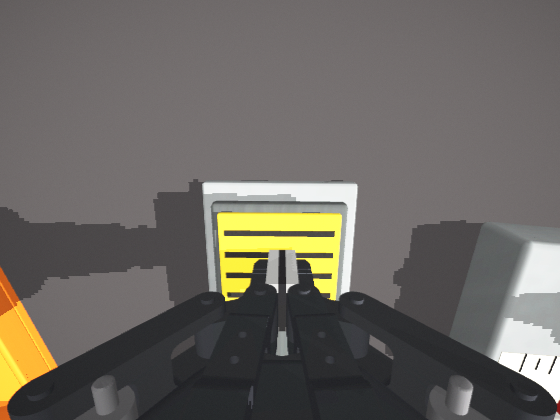

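```bash

python3 -m crank '[[[0,0,-1,0,0,0],[0,0,-1,0,0,0],[0,0,-1,0,0,0],[0,0,-1,0,0,0],[0,0,-1,0,0,0],[0,0,0,0,0,0],[0,0,0,0,0,0],[0,0,0,0,0,0],[0,0,0,0,0,0],[0,0,0,0,0,0]]]'
python3 -c "
from h import *
im,d,c=snap('scene','s2');cv2.imwrite('pics/s2c.png',cv2.resize(im[100:320,150:350],None,fx=3,fy=2.7));im,d,c=snap('wrist','w17');P=cloud(d,c);H=cv2.cvtColor(im,cv2.COLOR_BGR2HSV)
m=(H[...,0]>20)&(H[...,0]<35)&(H[...,1]>150)&(abs(P[...,0]-440)<70)&(abs(P[...,1]+104)<60);q=P[m]
print(np.linalg.lstsq(np.c_[q[:,:2],np.ones(len(q))],q[:,2],rcond=None)[0])
go(435,-104,70,90);print(arm.state()['ft_force'])"
```

```text
time: 29.4
eef_pos: [435.4, -103.7, 116.2]
orientation: [-2.221, -2.22, 0.001]
ft_force: [-0.2, 0.3, 0.3]
grip_width: 0.3
[-3.09626239e-01 -1.14692453e-03  2.00826149e+02]
pos [ 435.5 -103.8  116.3] yaw 89.98 tilt(xy of z) [-0.0006  0.0002] q6 -1.83
shift tool cm [-0.03 -0.04  4.63] dist 4.6
turn z deg -0.02 q1 -0.26
[ 0.15001604  0.33587409 -0.25900689]
```

View pics/s2c.png

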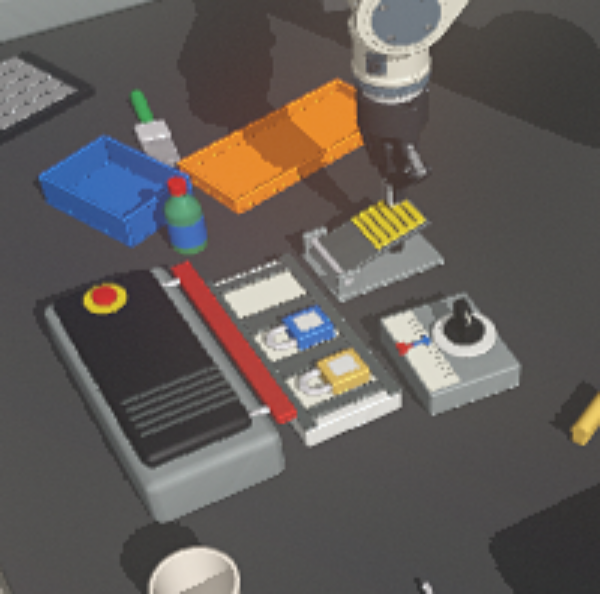

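Pedal fully up (slope 0.30) and bar back. Second stroke.

```bash

python3 -m crank '[[[0,0,1,0,0,0],[0,0,1,0,0,0],[0,0,1,0,0,0],[0,0,0.8,0,0,0],[0,0,0.6,0,0,0],[0,0,0.3,0,0,0],[0,0,0.1,0,0,0],[0,0,0.1,0,0,0],[0,0,0,0,0,0],[0,0,0,0,0,0]]]'

```

```text
time: 30.5
eef_pos: [433.1, -103.5, 68.0]
orientation: [-2.219, -2.218, 0.005]
ft_force: [-11.2, -0.7, 32.9]
grip_width: -0.3
```

```bash

python3 -m crank '[[[0,0,0,0,0,0],[0,0,0,0,0,0],[0,0,0,0,0,0],[0,0,0,0,0,0],[0,0,0,0,0,0],[0,0,0,0,0,0],[0,0,0,0,0,0],[0,0,0,0,0,0]]]'
python3 -m crank '[[[0,0,-1,0,0,0],[0,0,-1,0,0,0],[0,0,-1,0,0,0],[0,0,-1,0,0,0],[0,0,-2,0,0,0],[0,0,-4,0,0,0],[0,0,-4,0,0,0],[0,0,-4,0,0,0],[0,0,0,0,0,0],[0,0,0,0,0,0]]]'
python3 -c "
from h import *
im,d,c=snap('wrist','w18');P=cloud(d,c);H=cv2.cvtColor(im,cv2.COLOR_BGR2HSV)
m=(H[...,0]>20)&(H[...,0]<35)&(H[...,1]>150)&(abs(P[...,0]-440)<70)&(abs(P[...,1]+104)<60);q=P[m]
print(np.linalg.lstsq(np.c_[q[:,:2],np.ones(len(q))],q[:,2],rcond=None)[0])
im,d,c=load('top2');P=cloud(d,c);H=cv2.cvtColor(im,cv2.COLOR_BGR2HSV)
m=(H[...,0]>4)&(H[...,0]<19)&(H[...,1]>150)&(abs(P[...,0]-450)<170)&(abs(P[...,1]+310)<170)
q=P[m];print(m.sum(),cv2.minAreaRect(q[:,:2].astype(np.float32)))
go(450,-250,250,90)"
```

```text
time: 31.3
eef_pos: [433.1, -103.5, 68.0]
orientation: [-2.219, -2.218, 0.005]
ft_force: [-10.8, -0.5, 32.0]
grip_width: 0.4
time: 32.3
eef_pos: [435.5, -103.8, 248.1]
orientation: [2.221, 2.22, 0.001]
ft_force: [0.1, 0.4, -0.3]
grip_width: 0.0
[-3.04145225e-01  1.07382355e-03  1.98296283e+02]
2958 ((446.10845947265625, -361.197998046875), (283.1121520996094, 131.0384521484375), 14.884200096130371)
pos [ 434.8 -103.6  247. ] yaw 89.97 tilt(xy of z) [-0.0013  0.0003] q6 -1.83
shift tool cm [-14.64   1.53  -0.31] dist 14.7
turn z deg -0.03 q1 -0.26
```

View pics/w18.png

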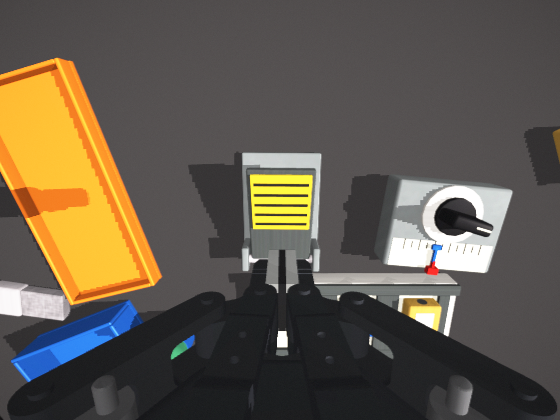

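```bash

python3 -m crank '[[[0,0,0,0,0,8.4],[0,0,0,0,0,8.4],[0,0,0,0,0,8.4],[0,0,0,0,0,8.4],[0,0,0,0,0,8.4],[0,0,0,0,0,8.4],[0,0,0,0,0,8.4],[0,0,0,0,0,8.4],[0,0,0,0,0,8.4],[0,0,0,0,0,0]]]'
python3 -c "
from h import *
go(436,-315,310,15)"
```

```text
time: 33.35
eef_pos: [434.4, -103.5, 245.7]
orientation: [-3.116, -0.391, 0.006]
ft_force: [-0.1, -0.3, 0.3]
grip_width: 0.1
pos [ 434.4 -103.5  245.7] yaw 14.3 tilt(xy of z) [-0.0041  0.0011] q6 -0.51
shift tool cm [-5.1  20.52 -6.45] dist 22.1
turn z deg -0.7 q1 -0.26
```

```bash

python3 -m crank '[[[-1,4,-1.3,0,0,0],[-1,4,-1.3,0,0,0],[-1,4,-1.3,0,0,0],[-1,4,-1.3,0,0,0],[-1,4,-1.3,0,0,0],[0,0,0,0,0,0],[0,0,0,0,0,0]]]' 0.4
python3 -c "
from h import *
im,d,c=snap('wrist','w19');P=cloud(d,c);go(436,-315,310,15)
H=cv2.cvtColor(im,cv2.COLOR_BGR2HSV)
m=(H[...,0]>4)&(H[...,0]<19)&(H[...,1]>150)&(abs(P[...,0]-450)<190)&(abs(P[...,1]+340)<170)
for lo,hi in((1,8),(20,27)):
  q=P[m&(P[...,2]>lo)&(P[...,2]<hi)];print(len(q),np.median(q[:,2]),cv2.minAreaRect(q[:,:2].astype(np.float32)))
"
```

```text
time: 34.05
eef_pos: [436.1, -310.3, 311.2]
orientation: [-3.115, -0.395, 0.003]
ft_force: [0.3, 1.0, 0.1]
grip_width: 51.3
pos [ 436.  -309.4  311. ] yaw 14.48 tilt(xy of z) [-0.0024  0.0021] q6 -0.89
shift tool cm [-0.14  0.55  0.1 ] dist 0.6
turn z deg -0.52 q1 -0.64
2674 4.065613089118787 ((444.7302551269531, -356.12420654296875), (269.6981506347656, 114.0663833618164), 14.455900192260742)
484 22.513113090830192 ((444.00543212890625, -359.43170166015625), (275.13885498046875, 118.1604232788086), 14.164289474487305)
```

View pics/w19.png

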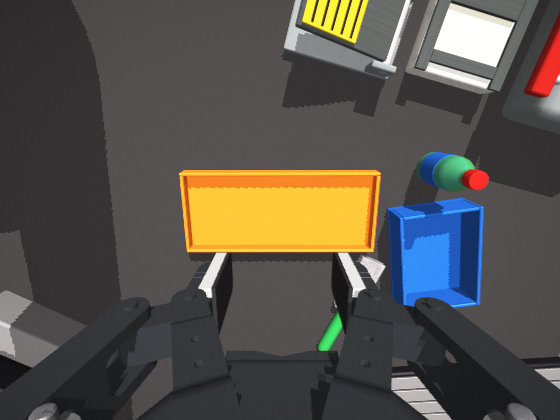

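```bash

python3 -c "
from h import *
go(598.5,-8,200,90)"
```

```text
pos [ 436.  -309.4  311. ] yaw 14.48 tilt(xy of z) [-0.0024  0.0021] q6 -0.89
shift tool cm [ 23.28 -25.09  11.13] dist 36.0
turn z deg -75.52 q1 -0.64
```

```bash

python3 -m crank '[[[2.9,-3.1,0,0,0,0],[2.9,-3.1,1,0,0,0],[2.9,-3.1,1.5,0,0,0],[2.9,-3.1,1.5,0,0,0],[2.9,-3.1,1.5,0,0,0],[2.9,-3.1,1.5,0,0,0],[2.9,-3.1,2,0,0,0],[2.9,-3.1,2,0,0,0],[0,0,0,0,0,0]]]'
python3 -m crank '[[[0,0,0,0,0,-8.4],[0,0,0,0,0,-8.4],[0,0,0,0,0,-8.4],[0,0,0,0,0,-8.4],[0,0,0,0,0,-8.4],[0,0,0,0,0,-8.4],[0,0,0,0,0,-8.4],[0,0,0,0,0,-8.4],[0,0,0,0,0,-8.4],[0,0,0,0,0,0]]]'
python3 -c "
from h import *
snap('wrist','w20');lock('w20','blue',(599,-8),50,z0=30);lock('w20','brass',(599,70),50,z0=30);go(598.5,-7.8,100,90)"
```

```text
time: 35.0
eef_pos: [599.1, -6.5, 198.8]
orientation: [-3.113, -0.405, 0.008]
ft_force: [-0.6, -0.2, -0.3]
grip_width: 50.9
time: 36.0
eef_pos: [598.8, -11.4, 202.0]
orientation: [-2.217, -2.224, 0.002]
ft_force: [-0.3, -0.5, -0.3]
grip_width: 51.0
w20 blue body centre [596.2  -7.3] size [43.  39.6] z top 51.1 n 1932 shackle [634.2  -7.3] 396 dir 0.1 yaw 0.18728521466255188
w20 brass body centre [595.9  69.2] size [42.9 39.7] z top 51.2 n 1936 shackle [634.1  69.5] 405 dir 0.4 yaw 0.18728391826152802
pos [599.  -11.5 202.1] yaw 89.91 tilt(xy of z) [-0.0015  0.0001] q6 -1.61
shift tool cm [ 0.37 -0.03 10.21] dist 10.2
turn z deg -0.09 q1 -0.04
```

View pics/w20.png

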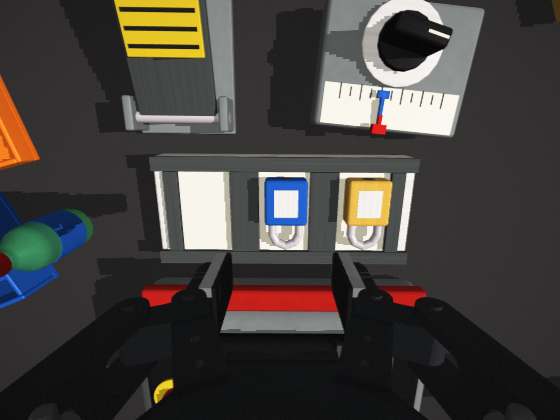

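```bash

python3 -m crank '[[[0.4,0,4,0,0,0],[0,0,4,0,0,0],[0,0,3,0,0,0],[0,0,1,0,0,0],[0,0,0,0,0,0],[0,0,0,0,0,0]]]'
python3 -c "
from h import *
go(598.5,-7.8,70,90)"
```

```text
time: 36.65
eef_pos: [600.8, -8.0, 83.7]
orientation: [2.222, 2.219, 0.002]
ft_force: [-1.4, -0.9, 0.7]
grip_width: 51.0
pos [600.8  -8.   83.7] yaw 89.93 tilt(xy of z) [ 0.0014 -0.    ] q6 -1.6
shift tool cm [ 0.02 -0.23  1.37] dist 1.4
turn z deg -0.07 q1 -0.03
```

```bash

python3 -m crank '[[[0,-0.2,0.8,0,0,0],[0,0,0.5,0,0,0],[0,0,0,0,0,0],[0,0,0,0,0,0]]]'
python3 -m crank '[[[0,0,0,0,0,0],[0,0,0,0,0,0],[0,0,0,0,0,0],[0,0,0,0,0,0],[0,0,0,0,0,0],[0,0,0,0,0,0]]]' 1 70
python3 -c "
from h import *
go(598.5,-7.8,70,90)"
python3 -m crank '[[[0,0,-2,0,0,0],[0,0,-4,0,0,0],[0,0,-4,0,0,0],[0,0,0,0,0,0],[0,0,0,0,0,0]]]'
python3 -c "
from h import *
snap('wrist','w21');go(499.2,-332.9,160,14.2)"
```

```text
time: 37.05
eef_pos: [598.1, -8.1, 69.8]
orientation: [2.222, 2.221, 0.0]
ft_force: [-0.1, -0.1, -0.6]
grip_width: 51.7
time: 37.65
eef_pos: [598.3, -8.0, 70.4]
orientation: [2.222, 2.221, 0.001]
ft_force: [-1.6, 0.2, 4.9]
grip_width: 37.4
pos [598.3  -8.   70.4] yaw 89.97 tilt(xy of z) [0.0007 0.0001] q6 -1.6
shift tool cm [0.02 0.02 0.04] dist 0.0
turn z deg -0.03 q1 -0.03
time: 38.15
eef_pos: [598.2, -8.1, 170.3]
orientation: [2.221, 2.22, 0.002]
ft_force: [-0.4, -0.6, -4.4]
grip_width: 37.2
pos [597.3  -8.1 168.9] yaw 89.98 tilt(xy of z) [-0.0011  0.    ] q6 -1.6
shift tool cm [-32.49  -9.79   0.9 ] dist 33.9
turn z deg 75.78 q1 -0.03
```

View pics/w21.png

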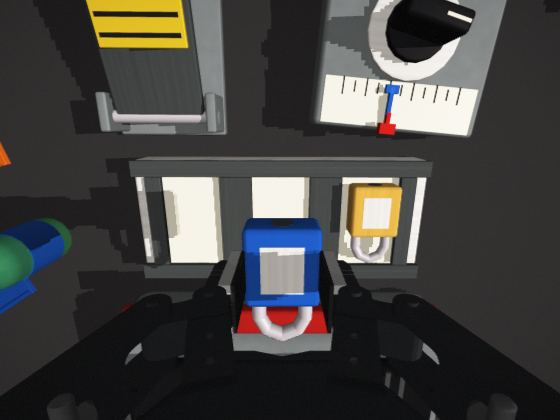

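```bash

python3 -m crank '[[[-4.06,-1.22,-0.5,0,0,0],[-4.06,-1.22,-0.5,0,0,0],[-4.06,-1.22,0,0,0,0],[-4.06,-1.22,0,0,0,0],[-4.06,-1.22,0,0,0,0],[-4.06,-1.22,0,0,0,0],[-4.06,-1.22,0,0,0,0],[-4.06,-1.22,0,0,0,0],[0,0,0,0,0,0]]]'
python3 -m crank '[[[0,0,0,0,0,8.4],[0,0,0,0,0,8.4],[0,0,0,0,0,8.4],[0,0,0,0,0,8.4],[0,0,0,0,0,8.4],[0,0,0,0,0,8.4],[0,0,0,0,0,8.4],[0,0,0,0,0,8.4],[0,0,0,0,0,8.4],[0,0,0,0,0,0]]]'
python3 -c "
from h import *
snap('wrist','w22');go(499.2,-332.9,110,14.2)"
```

```text
time: 39.1
eef_pos: [498.0, -336.7, 177.5]
orientation: [-2.225, -2.215, 0.002]
ft_force: [-0.5, 0.8, -2.6]
grip_width: 37.3
time: 40.1
eef_pos: [499.5, -331.7, 177.6]
orientation: [-3.115, -0.391, 0.004]
ft_force: [0.3, 0.6, -2.8]
grip_width: 36.9
pos [ 499.6 -331.8  177.9] yaw 14.58 tilt(xy of z) [-0.0026  0.0019] q6 -0.86
shift tool cm [-0.05  0.11  6.79] dist 6.8
turn z deg 0.38 q1 -0.61
```

View pics/w22.png

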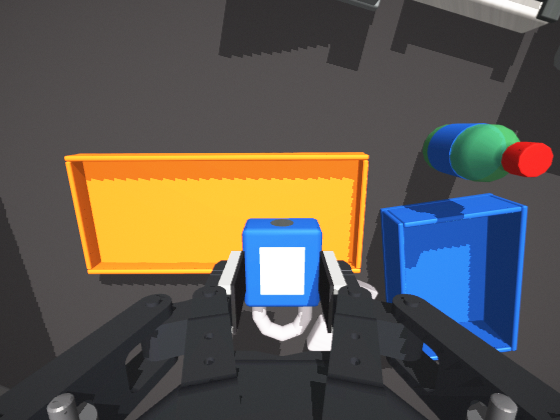

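```bash

python3 -m crank '[[[0,0.1,4,0,0,0.4],[0,0,4,0,0,0],[0,0,3,0,0,0],[0,0,0,0,0,0],[0,0,0,0,0,0]]]'
python3 -c "
from h import *
go(499.2,-332.9,46,14.2)"
```

```text
time: 40.65
eef_pos: [500.3, -333.5, 69.1]
orientation: [-3.117, -0.386, 0.002]
ft_force: [-0.0, 0.1, -3.0]
grip_width: 37.4
pos [ 500.3 -333.5   69.1] yaw 14.1 tilt(xy of z) [-0.0016  0.0011] q6 -0.85
shift tool cm [-0.09 -0.08  2.31] dist 2.3
turn z deg -0.1 q1 -0.61
```

```bash

python3 -m crank '[[[0,0,1.2,0,0,0],[0,0,0.7,0,0,0],[0,0,0.4,0,0,0],[0,0,0,0,0,0],[0,0,0,0,0,0]]]'
python3 -m crank '[[[0,0,0,0,0,0],[0,0,0,0,0,0],[0,0,0,0,0,0],[0,0,0,0,0,0],[0,0,-3,0,0,0],[0,0,-4,0,0,0],[0,0,-4,0,0,0],[0,0,-2,0,0,0],[0,0,0,0,0,0],[0,0,0,0,0,0]]]' 0.4
python3 -c "
from h import *
snap('wrist','w23');lock('w23','blue',(499,-333),50,z0=5);go(598.5,69.7,200,90)"
```

```text
time: 41.15
eef_pos: [500.7, -333.9, 46.8]
orientation: [3.118, 0.382, 0.0]
ft_force: [0.6, 0.1, -2.7]
grip_width: 37.3
time: 42.15
eef_pos: [500.5, -333.8, 176.8]
orientation: [3.118, 0.382, 0.001]
ft_force: [-0.2, 0.6, -0.6]
grip_width: 51.3
w23 blue body centre [ 499.2 -331.8] size [39.5 42.9] z top 26.1 n 1914 shackle [ 506.7 -363.5] 430 dir -76.7 yaw -76.001051902771
pos [ 500.  -333.4  175.8] yaw 13.98 tilt(xy of z) [-0.0011  0.0007] q6 -0.85
shift tool cm [ 19.3  -36.74  -2.41] dist 41.6
turn z deg -76.02 q1 -0.61
```

View pics/w23.png

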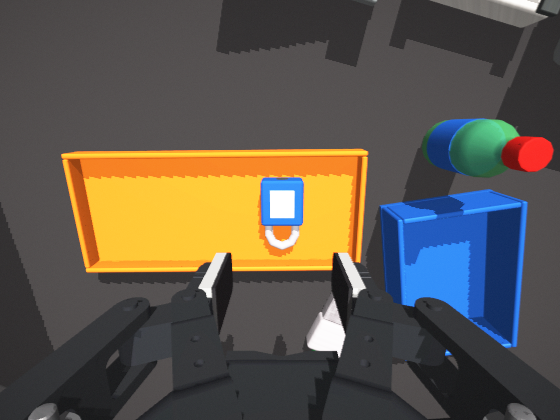

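```bash

python3 -m crank '[[[1.93,-3.67,-1,0,0,0],[1.93,-3.67,-1,0,0,0],[1.93,-3.67,-0.5,0,0,0],[1.93,-3.67,0,0,0,0],[1.93,-3.67,0,0,0,0],[1.93,-3.67,0,0,0,0],[1.93,-3.67,0,0,0,0],[1.93,-3.67,0,0,0,0],[1.93,-3.67,0,0,0,0],[1.93,-3.67,0,0,0,0]]]'
python3 -m crank '[[[0,0,0,0,0,-8.45],[0,0,0,0,0,-8.45],[0,0,0,0,0,-8.45],[0,0,0,0,0,-8.45],[0,0,0,0,0,-8.45],[0,0,0,0,0,-8.45],[0,0,0,0,0,-8.45],[0,0,0,0,0,-8.45],[0,0,0,0,0,-8.45],[0,0,0,0,0,0]]]'
python3 -c "
from h import *
snap('wrist','w24');lock('w24','brass',(599,70),60,z0=30);go(598.5,69.7,100,90)"
```

```text
time: 43.2
eef_pos: [598.4, 70.5, 199.6]
orientation: [-3.118, -0.382, 0.005]
ft_force: [0.0, -0.1, 0.8]
grip_width: 51.3
time: 44.2
eef_pos: [598.2, 68.8, 199.6]
orientation: [-2.218, -2.222, 0.004]
ft_force: [0.1, 0.1, -0.2]
grip_width: 51.9
w24 brass body centre [626.7  73. ] size [43.5 39.5] z top 51.1 n 1780 shackle [665.4  74.4] 357 dir 2.2 yaw 2.5008726119995117
pos [598.4  68.8 199.9] yaw 89.84 tilt(xy of z) [-0.0028 -0.0002] q6 -1.47
shift tool cm [0.09 0.04 9.99] dist 10.0
turn z deg -0.16 q1 0.09
```

View pics/w24.png

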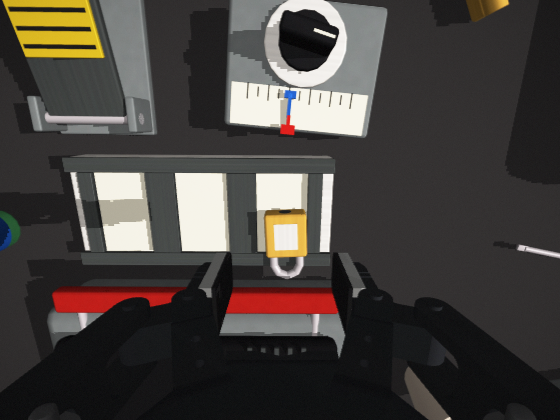

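```bash

python3 -m crank '[[[0.4,2.9,0,0,0,-2.5],[0,0,3,0,0,0],[0,0,4,0,0,0],[0,0,3,0,0,0],[0,0,0,0,0,0],[0,0,0,0,0,0]]]'
python3 -c "
from h import *
snap('wrist','w25');go(628,73,67.5,92.4)"
```

```text
time: 44.85
eef_pos: [627.8, 72.9, 101.1]
orientation: [-2.174, -2.267, 0.002]
ft_force: [0.7, -0.5, -0.1]
grip_width: 50.9
pos [628.8  73.  102.4] yaw 92.43 tilt(xy of z) [0.0008 0.0001] q6 -1.52
shift tool cm [ 0.   -0.08  3.49] dist 3.5
turn z deg 0.03 q1 0.1
```

View pics/w25.png

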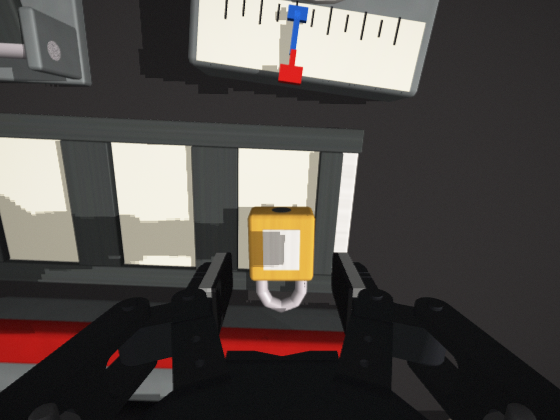

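```bash

python3 -m crank '[[[0,0,2,0,0,0],[0,0,1,0,0,0],[0,0,0.3,0,0,0],[0,0,0,0,0,0],[0,0,0,0,0,0]]]'
python3 -m crank '[[[0,0,0,0,0,0],[0,0,0,0,0,0],[0,0,0,0,0,0],[0,0,0,0,0,0],[0,0,0,0,0,0],[0,0,0,0,0,0]]]' 1 70
python3 -c "
from h import *
go(628,73,67.5,92.4)"
python3 -m crank '[[[0,0,-2,0,0,0],[0,0,-4,0,0,0],[0,0,-4.5,0,0,0],[0,0,0,0,0,0],[0,0,0,0,0,0]]]'
python3 -c "
from h import *
snap('wrist','w26');go(382.8,-362.3,175,14.2)"
```

```text
time: 45.4
eef_pos: [628.7, 73.0, 69.5]
orientation: [2.172, 2.269, 0.001]
ft_force: [0.1, -0.1, 0.1]
grip_width: 51.2
time: 46.0
eef_pos: [628.8, 72.8, 70.0]
orientation: [2.171, 2.269, 0.002]
ft_force: [-2.0, -1.2, 7.2]
grip_width: 37.3
pos [628.8  72.8  70. ] yaw 92.52 tilt(xy of z) [ 0.0015 -0.    ] q6 -1.52
shift tool cm [ 0.02 -0.08  0.25] dist 0.3
turn z deg 0.12 q1 0.1
time: 46.5
eef_pos: [628.6, 73.0, 174.8]
orientation: [2.171, 2.269, 0.003]
ft_force: [-0.7, -0.7, -3.8]
grip_width: 37.1
pos [627.5  72.9 173.2] yaw 92.53 tilt(xy of z) [-0.0008 -0.0001] q6 -1.52
shift tool cm [-42.4  -26.37  -0.16] dist 49.9
turn z deg 78.33 q1 0.1
```

View pics/w26.png

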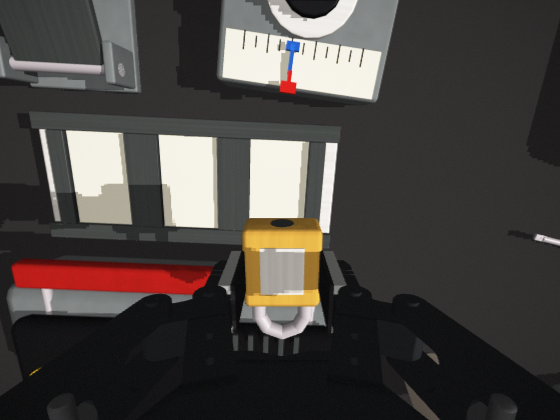

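```bash

python3 -m crank '[[[0,0,0,0,0,7.83],[0,0,0,0,0,7.83],[0,0,0,0,0,7.83],[0,0,0,0,0,7.83],[0,0,0,0,0,7.83],[0,0,0,0,0,7.83],[0,0,0,0,0,7.83],[0,0,0,0,0,7.83],[0,0,0,0,0,7.83],[0,0,0,0,0,7.83]]]'
python3 -c "
from h import *
go(382.8,-362.3,175,14.2)"
```

```text
time: 47.55
eef_pos: [626.6, 72.8, 171.0]
orientation: [-3.118, -0.38, 0.007]
ft_force: [0.5, 0.8, -3.5]
grip_width: 37.5
pos [626.6  72.8 171. ] yaw 13.9 tilt(xy of z) [-0.0045 -0.0004] q6 -0.15
shift tool cm [-34.12  36.38  -0.27] dist 49.9
turn z deg -0.3 q1 0.1
```

```bash

python3 -m crank '[[[-3.1,3.3,0,0,0,0],[-3.1,3.3,0,0,0,0],[-3.1,3.3,0,0,0,0],[-3.1,3.3,0,0,0,0],[-3.1,3.3,0,0,0,0],[-3.1,3.3,0,0,0,0],[-3.1,3.3,0,0,0,0],[-3.1,3.3,0,0,0,0],[-3.1,3.3,0,0,0,0],[-3.1,3.3,0,0,0,0]]]'
python3 -m crank '[[[-3.1,3.3,0,0,0,-0.3],[0,0,0,0,0,0],[0,0,0,0,0,0],[0,0,0,0,0,0]]]'
python3 -c "
from h import *
snap('wrist','w27');go(382.8,-362.3,110,14.2)"
```

```text
time: 48.55
eef_pos: [406.6, -323.7, 171.8]
orientation: [-3.115, -0.389, 0.004]
ft_force: [0.4, -0.0, -3.1]
grip_width: 37.3
time: 48.95
eef_pos: [386.3, -361.6, 172.3]
orientation: [-3.114, -0.397, 0.003]
ft_force: [0.2, 1.4, -2.1]
grip_width: 36.8
pos [ 386.7 -361.4  172.6] yaw 14.59 tilt(xy of z) [-0.0015  0.0017] q6 -1.03
shift tool cm [-0.4   0.    6.26] dist 6.3
turn z deg 0.39 q1 -0.77
```

View pics/w27.png

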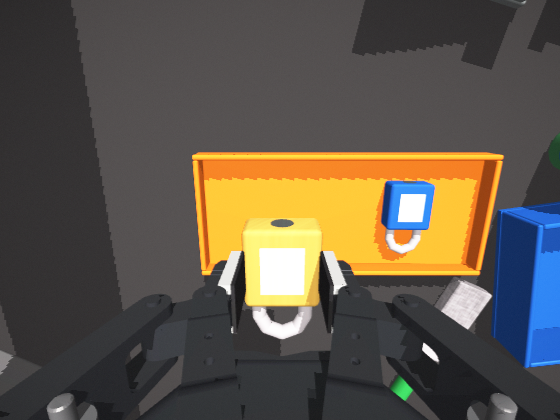

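```bash

python3 -m crank '[[[-0.4,0,4,0,0,0.4],[0,0,4,0,0,0],[0,0,2.5,0,0,0],[0,0,0,0,0,0],[0,0,0,0,0,0]]]'
python3 -c "
from h import *
go(382.8,-362.3,46,14.2)"
```

```text
time: 49.5
eef_pos: [383.5, -362.9, 68.6]
orientation: [-3.117, -0.389, 0.001]
ft_force: [0.3, -0.3, -1.9]
grip_width: 37.1
pos [ 383.5 -362.9   68.6] yaw 14.22 tilt(xy of z) [-0.0008  0.0008] q6 -1.03
shift tool cm [-0.05 -0.07  2.26] dist 2.3
turn z deg 0.02 q1 -0.78
```

```bash

python3 -m crank '[[[0,0,1.2,0,0,0],[0,0,0.7,0,0,0],[0,0,0.35,0,0,0],[0,0,0,0,0,0],[0,0,0,0,0,0]]]'
python3 -m crank '[[[0,0,0,0,0,0],[0,0,0,0,0,0],[0,0,0,0,0,0],[0,0,0,0,0,0],[0,0,-3,0,0,0],[0,0,-4,0,0,0],[0,0,-4,0,0,0],[0,0,-4,0,0,0],[0,0,-4,0,0,0],[0,0,0,0,0,0]]]' 0.4
python3 -c "
from h import *
snap('wrist','w28');lock('w28','brass',(384,-363),50,z0=5);lock('w28','blue',(499,-333),50,z0=5);go(440,-150,300,14)"
```

```text
time: 50.0
eef_pos: [383.0, -363.9, 46.3]
orientation: [3.118, 0.386, 0.0]
ft_force: [0.2, -0.3, -2.7]
grip_width: 37.1
time: 51.0
eef_pos: [385.2, -365.9, 241.7]
orientation: [3.11, 0.385, 0.01]
ft_force: [-0.3, 0.3, 0.3]
grip_width: 50.7
w28 brass body centre [ 381.3 -361.5] size [39.  43.5] z top 26.1 n 1315 shackle [ 388.8 -392.8] 303 dir -76.5 yaw -75.9255199432373
w28 blue body centre [ 498.  -332.3] size [39.8 43.6] z top 26.0 n 1306 shackle [ 505.1 -360.8] 316 dir -76.0 yaw -75.92552280426025
pos [ 384.1 -364.9  239. ] yaw 14.13 tilt(xy of z) [ 0.0045 -0.0045] q6 -1.03
shift tool cm [ 10.68 -19.44  -6.17] dist 23.0
turn z deg 0.13 q1 -0.78
```

View pics/w28.png

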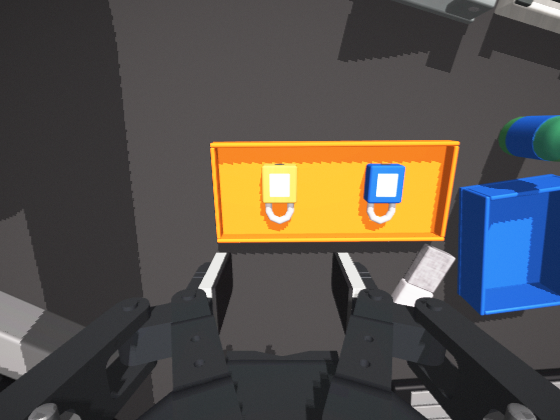

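```bash
python3 -c "
from h import *
go(515,10,200,0)"
```

```text
pos [ 384.1 -364.9  239. ] yaw 14.13 tilt(xy of z) [ 0.0045 -0.0045] q6 -1.03
shift tool cm [ 21.83 -33.18   3.79] dist 39.9
turn z deg 14.13 q1 -0.78
```

```bash

python3 -m crank '[[[2.4,-3.65,0,0,0,0],[2.4,-3.65,0,0,0,0],[2.4,-3.65,0,0,0,0],[2.4,-3.65,0,0,0,0],[2.4,-3.65,0,0,0,0],[2.4,-3.65,1,0,0,0],[2.4,-3.65,1,0,0,0],[2.4,-3.65,1,0,0,7],[2.6,-4,0.5,0,0,7],[0,0,0,0,0,0]]]'
python3 -m crank '[[[0,0,0,0,0,0],[0,0,0,0,0,0]]]'
python3 - <<'E'
from h import *
im,d,c=snap("wrist","w29");go(515,10,200,0);print("cam",(-c[1].T@c[2]).round(0));ptr("w29",-5.5)
P=cloud(d,c);H=cv2.cvtColor(im,cv2.COLOR_BGR2HSV)
k=(abs(P[...,0]-515)<40)&(abs(P[...,1]-80)<40)
B=k&(H[...,0]>95)&(H[...,0]<130)&(H[...,1]>120);R=k&((H[...,0]<8)|(H[...,0]>172))&(H[...,1]>150)
for n,m in(("b",B),("r",R)):
    q=P[m];a=np.radians(-5.2);l=(q[:,:2]-[480.4,87.2])@np.array([[np.cos(a),-np.sin(a)],[np.sin(a),np.cos(a)]])
    print(n,len(q),l.mean(0).round(2),np.median(q[:,2]).round(1),((l.min(0)+l.max(0))/2).round(2))
# box yaw
m=(P[...,2]>36)&(P[...,2]<42)&(abs(P[...,0]-480)<75)&(abs(P[...,1]-87)<80)&(P[...,0]<545)
print(cv2.minAreaRect(P[m][:,:2].astype(np.float32)))
cv2.imwrite("pics/w29c.png",cv2.resize(im[60:300,130:400],None,fx=2.4,fy=2.4,interpolation=cv2.INTER_CUBIC))
im,d,c=snap("top","top3");im,d,c=snap("scene","s3")
E
```

```text
time: 52.05
eef_pos: [519.6, 13.5, 199.1]
orientation: [-3.141, -0.004, 0.003]
ft_force: [-0.1, -0.7, -0.0]
grip_width: 51.4
time: 52.25
eef_pos: [517.7, 8.7, 200.2]
orientation: [3.141, 0.005, -0.003]
ft_force: [-0.1, -0.1, 0.4]
grip_width: 51.5
pos [517.9   8.3 200.5] yaw 0.11 tilt(xy of z) [-0.0014 -0.0002] q6 -0.01
shift tool cm [-0.29 -0.17  0.05] dist 0.3
turn z deg 0.11 q1 -0.01
cam [517.  80. 317.]
blue 16 18 -8.98 -9.27
blue 20 54 -9.15 -9.05
blue 24 17 -10.62 -9.82
blue 28 18 -9.1 -9.03
blue 32 12 -9.22 -9.22
blue 36 9 -8.91 -8.91
red 36 6 -8.69 -8.69
red 40 14 -8.76 -8.66
red 44 31 -8.82 -9.04
red 48 64 -8.94 -8.88
red 52 51 -8.98 -8.87
b 128 [25.54 -9.25] 44.5 [28.36 -8.78]
r 201 [47.25 -8.16] 47.5 [ 47.63 -10.21]
((479.87530517578125, 86.2540283203125), (129.5717010498047, 103.9281997680664), 84.89331817626953)
```

View pics/w29c.png

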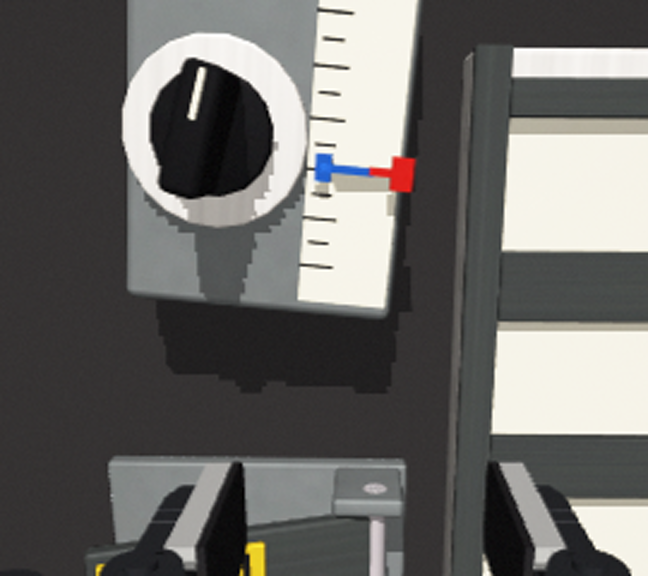

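View pics/s3.png

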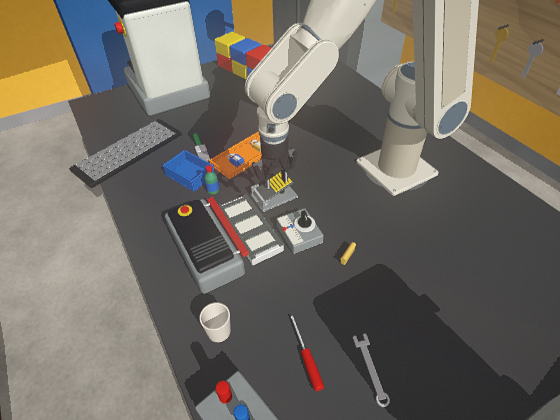

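View pics/top3.png

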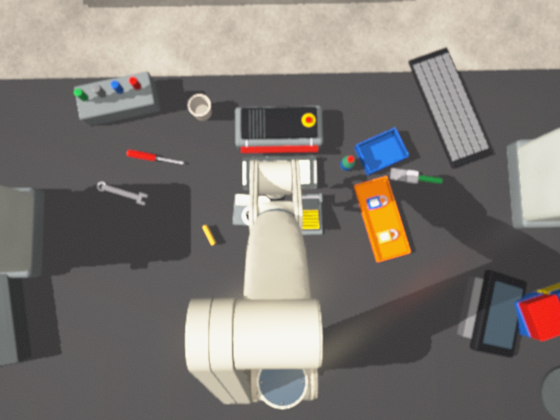

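```bash
python3 -c "
from plant import arm
print(arm.hand_in(), arm.state()['time'])"
```

```text
the job is handed in; nothing more can be done
the job is handed in; nothing more can be done
```

The job is done and handed in at about 52 s of the 210 s allowed. Two padlocks were on the bench, brass and blue.

- **Depth knob:** I turned it about 79°, which put the pointer on the red mark. The last overhead check showed it within about 0.3 mm. Some slanted views read up to 1 mm, which I put down to viewing angle.
- **Marking:** brass went in the left pocket and blue in the middle one. I gave two strokes down to the hard stop, each held for about a second at around 30 N. The fingertip push peaked briefly at 43 N on the first stroke. The pedal came fully up in between and afterwards, at a 0.30 rad slope.
- **Knock:** after the strokes, brass was pushed about 30 mm inside its pocket. I measured it again and picked it up from where it lay.
- **Final state:** both padlocks lie flat in the orange tray, with their tops about 21 mm above its floor. In the last pictures the red bar is back and I saw no change in the other things on the bench. The arm was clear of everything at hand-in.

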